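# Move the tall gel cassette from the slotted rack to the imaging carrier

## Robot

A 6-joint arm with a two-finger parallel gripper is mounted at the origin on the work surface. World frame = base frame: x ahead of the robot, y to its left, z up, the work surface at z = 0. Lengths are in mm, angles in degrees, forces in N, time in s.
With the tool pointing down it reaches from about 350 to 850 mm from the base axis. Payload 8.1 kg.
Tool frame: the origin (TCP) lies midway between the tips of the shut fingers; the grasp point (between the pads) lies hold_point_z behind it (hold_point_z is the distance from the TCP to the grasp point, in mm); z points along the fingers, x is the direction in which the jaws open and shut, and the axes are right-handed (so a half turn about z gives the same grasp; the last joint's range is limited). The gripper opens to 85 mm and grips with 20 to 120 N. Pads are 22 mm wide; open, the fingers measure 114 mm over their backs; the gripper's body (76 mm by 85 mm) begins 54 mm behind the grasp point. The pads swing forward as they close: fully open they stand 13 mm farther back than shut.
Start: joints at [61.627, 7.471, 85.268, -0, 87.261, -4.893], TCP at [239.035, 550.334, 231.292] pointing down, gripper open.
Joint ranges: [-169.43, 169.43], [-51.17, 129.36], [1.28, 143.12], [-76.62, 256.62], [0, 156.53], [-152.29, 152.29]. Speed limits (degrees/s): [136.94, 136.94, 159.86, 180, 180, 180].

## Interface

Orientations are given as [roll, pitch, yaw] about the fixed x, y, z axes, in that order (R = Rz(yaw) Ry(pitch) Rx(roll)).
In Python, from bench import * gives the robot as it stands.
- The arm moves only by the shell command python3 -m pendant 'ROWS' [OPENING] [FORCE]. ROWS is JSON, a list that holds one entry, the list of rows, each a list of 4 numbers: the shift along the tool's x, y, z normalised to -1 to 1, where 1 is 0.02 m, then the turn about the tool's z normalised to -1 to 1, where 1 is 0.08 rad. A call has exactly 10 rows; each row shifts and turns the pose as measured when the row begins, along the tool's axes as they then stand; what a row does not reach is not made up. A row lasts 1/12 s, in which the tool goes at most 41.7 mm and 7.16 degrees, less where a joint would pass 70% of its speed; a pose out of reach is approached as far as the arm can. A call with a number of a shift or a turn outside -1 to 1 is refused whole. A call with a gripper value outside its range is refused whole. OPENING is the gripper's target within -1 to 1 (fully open at 1, half-way at 0, shut at -1), set as the call begins (- or left out, the last holds). The fingers move at their own pace and stop on an object; FORCE is the grip in N (left out, the last holds). Time passes only in rows, so rows that do not move let the fingers close, or fill a call up. It gives the time, the measured TCP pose, the force and the opening at its end, in the units of the state.
- sense(): the state, without advancing time (a new reading comes with each control period).
- snapshot(name): name is "scene" or "top" or "wrist"; returns the picture (400x640x3 uint8, red, green, blue); there is no depth.
- calibration(name): a dict with "mtx" (3x3 intrinsics, pixels), "world_to_cam" (4x4, takes a point from world to camera coordinates); the wrist camera has in their place "hand_eye" (4x4, takes a point from camera to tool coordinates, whose origin is the TCP and whose axes are the tool frame's). Camera axes: x right, y down, z forward; pixel columns grow to the right and rows downward; lengths in mm; the calibration is good to about 2 mm. The wrist camera is an equidistant fisheye: a pixel r from the principal point sees the ray r / f radians off the axis. A picture is of the moment at which its call begins: read the wrist's pose just before it. calibration takes no time and is no camera call.
- hand_in(): hands the job in, once; it reports no verdict.
The state is a dict: "time": time; "joint_pos": joint angles; "qd": joint speeds; "joint_efforts": joint torques, N m; "tool_pos": TCP position; "tcp_rot": TCP orientation; "ft_force": force on the tool from outside, world axes, zero at the start; "wrist_torque": the same for the moment, N m; "finger_gap": finger opening in mm.
Only numpy, scipy, OpenCV 4.12 (cv2) and the standard library are available. Lean on these libraries where they do the work, as an engineer would, in place of code of your own. Each camera call takes 0.05 s, during which the arm holds its last target.

## Task

Slide the tallest of the three gel cassettes up out of its slot in the rack, lean it on the sloping stand and let go of it there. Then take it again and lay it flat in the recess of the imaging carrier, lowering it in rather than dropping it, and leave it fully down in there, released. Leave the two shorter cassettes standing in their slots and the other things on the bench where they are.

Things in the scene. Friction and masses are not known exactly. Their poses are not given: they have to be found in the camera images.
- cassette: The tall gel cassette: rigid flat panel, white frame round a glass pane, 9 mm thick (its x), 60 wide (y), 130 tall (z), about 0.15 kg. Origin: centre of its lower short edge; z runs up to the upper short edge. It starts upright in one of the rack's three slots, 32 mm taller than the others, its upper 55 mm clear of the rack's walls.
- cassette_center (a point): The middle of the tall cassette (65 mm along its z from the origin, in the middle of its thickness).
- rack: Fixed grey rack, foot 124 x 100 mm, with two grooved side walls 83 mm high, outer faces 80 mm apart along its y. Three upright slots at x = -42, 0 and 42 mm, each 12 mm wide (x) and 64 mm long (y), floor 8 mm above the bench. Origin: centre of its underside. A cassette is clear of the grooves when its lower edge is above 83 mm.
- stand: Fixed metal sloping stand, base 150 x 84 x 10 mm; origin centre of underside. Its spine, 34 mm wide (y) and 85 up the slope, leans 40 degrees from vertical, top towards +x; the resting face looks to -x and up. A ledge 34 mm wide, square to the spine, 24 mm deep, carries the panel's lower edge; their corner is at x = -40, z = 45 mm. Long sides and top of a leaning panel stay free.
- stand_rest (a point): Where the middle of the tall cassette lies when it leans on the stand, its lower short edge on the ledge and its width level, along the stand's y. Fixed to the stand, same axes as the stand.
- carrier: Fixed grey imaging carrier, 184 (x) x 112 mm; origin centre of underside. On top a recess 139 mm (x) by 67 mm (y), floor 34 mm above the bench, rim 7 mm high. Rim and body are cut away for the fingers in the middle of both long sides (74 mm along x, down to 18 mm above the bench; there the floor is a bridge 36 mm wide).
- recess (a point): Centre of the recess floor, 34 mm above the bench; same axes as the carrier. The middle of a cassette lying home is 4.5 mm above it.
- short_a: Short gel cassette, 9 x 60 x 98 mm, upright in a slot of the rack. Origin: centre of its lower edge. To be left alone.
- short_b: Short gel cassette like short_a, in another slot. To be left alone.
- bottle: Amber bottle, 68 mm across, 150 tall. Stands on the bench, to be left alone. Origin: centre of its underside.
- beaker: Open glass beaker, 76 mm across, 95 tall. Stands on the bench, to be left alone. Origin: centre of its underside.
- tip_box: White pipette-tip box, 85 x 120 x 50 mm. Stands on the bench, to be left alone. Origin: centre of its underside.
- dish: Flat clear dish, 90 mm across, 16 tall. Stands on the bench, to be left alone. Origin: centre of its underside.
- spatula: Spatula with a grey handle lying down, 170 mm long. To be left alone.
Things that resemble listed ones, but are neither listed nor needed, are in the scene too. What is shaped like the carrier but brown or orange is not meant.

How it is judged:
By the outcome, as a careful person would: the job done as asked, in the order asked, and still so for the second after the job is handed in, with the robot touching nothing.
It also fails if it takes over 72 s, if anything falls off the work surface, if the arm or the gripper's body presses on something with over 40 N, if the wrist force passes 120 N, or if a joint passes its speed limit or range.

## Working session

There is one attempt and no reset: what is moved stays moved. The work goes in short steps, Python scripts to look and compute and a shell command to move; the robot and the scene stay as the last step left them, time stands still between calls to the robot, and variables do not carry over. Pictures are saved under pics/ and viewed, and the job is handed in when it is done.

```bash
ls; mkdir -p pics; python3 - <<'E'
from bench import *
import cv2,numpy as np
print(sense())
for n in ["scene","top","wrist"]:
    im=snapshot(n); cv2.imwrite(f"pics/{n}0.png",im[:,:,::-1])
    c=calibration(n); print(n,{k:np.round(v,3).tolist() for k,v in c.items()})
E
```

```text
pics
{'time': 0.0, 'joint_pos': array([ 6.16269091e+01,  7.51551038e+00,  8.53300834e+01, -6.88079498e-04,
        8.72606824e+01, -4.89189604e+00]), 'qd': array([ 0.0554847 , -0.01223971, -0.07728163,  0.04138202, -0.14175247,
        0.02149622]), 'joint_efforts': array([-9.76453412e-04, -5.69422674e+01, -5.00529242e+01, -4.24160507e-04,
        1.51704153e-02,  1.83504591e-05]), 'tool_pos': array([238.77854475, 549.84023784, 230.23252391]), 'tcp_rot': array([-1.79991622e+02,  1.05947663e-01,  6.65188464e+01]), 'ft_force': array([0.05716457, 0.54190697, 0.11749417]), 'wrist_torque': array([-0.04498419, -0.07387459,  0.00173778]), 'finger_gap': 85.1894208820555}
scene {'mtx': [[457.062, 0.0, 322.718], [0.0, 457.062, 203.631], [0.0, 0.0, 1.0]], 'world_to_cam': [[0.725, 0.688, 0.021, -411.076], [0.461, -0.462, -0.758, -151.279], [-0.511, 0.56, -0.652, 1704.554], [0.0, 0.0, 0.0, 1.0]]}
top {'mtx': [[414.987, 0.0, 316.2], [0.0, 414.987, 201.273], [0.0, 0.0, 1.0]], 'world_to_cam': [[-0.062, -0.998, -0.005, 103.486], [-0.975, 0.062, -0.213, 501.489], [0.212, -0.009, -0.977, 1221.747], [0.0, 0.0, 0.0, 1.0]]}
wrist {'mtx': [[309.707, 0.0, 320.35], [0.0, 309.707, 197.034], [0.0, 0.0, 1.0]], 'hand_eye': [[1.0, -0.0, -0.0, -0.349], [0.0, 0.947, 0.321, -81.589], [-0.0, -0.321, 0.947, -143.367], [0.0, 0.0, 0.0, 1.0]]}
```

View pics/scene0.png

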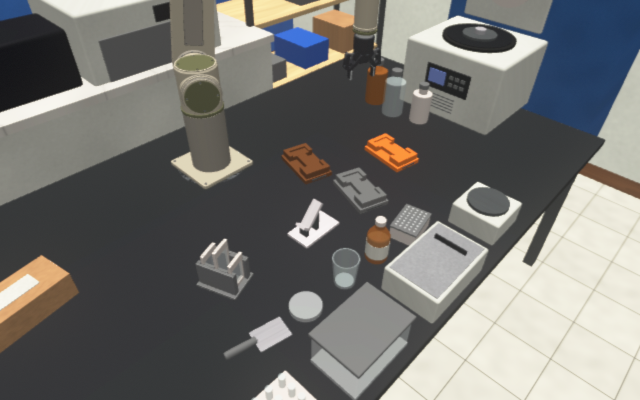

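View pics/top0.png

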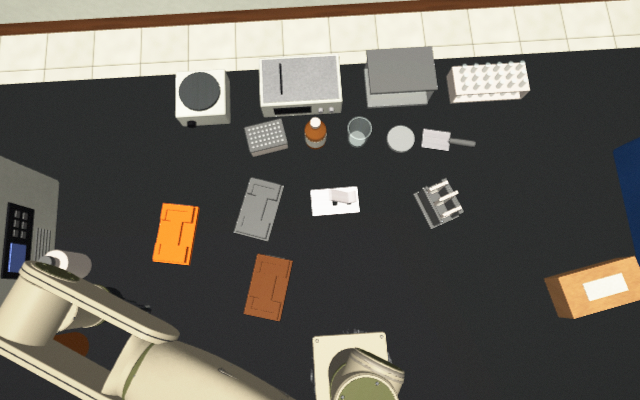

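View pics/wrist0.png

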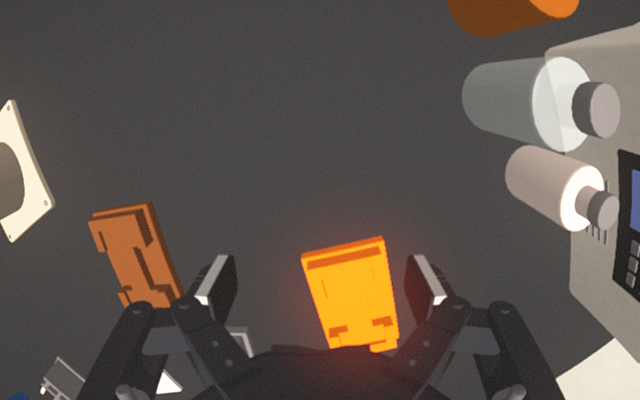

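```bash
cat > h.py <<'E'
from bench import *
import cv2,numpy as np
from scipy.spatial.transform import Rotation as R
def T_tool(s=None):
    s=s or sense(); T=np.eye(4); T[:3,:3]=R.from_euler('xyz',s['tcp_rot'],degrees=True).as_matrix(); T[:3,3]=s['tool_pos']; return T
def ray(name,uv,T=None):
    c=calibration(name); K=c['mtx']; u,v=uv
    x=(u-K[0][2])/K[0][0]; y=(v-K[1][2])/K[1][1]
    if name=='wrist':
        r=np.hypot(x,y); d=np.array([0,0,1.]) if r<1e-9 else np.array([np.sin(r)*x/r,np.sin(r)*y/r,np.cos(r)])
        M=(T if T is not None else T_tool())@np.array(c['hand_eye'])
    else:
        d=np.array([x,y,1.]); M=np.linalg.inv(np.array(c['world_to_cam']))
    return M[:3,3],M[:3,:3]@d
def atz(name,uv,z,T=None):
    o,d=ray(name,uv,T); return o+d*(z-o[2])/d[2]
def proj(name,P,T=None):
    P=np.atleast_2d(P); c=calibration(name);K=np.array(c['mtx'])
    W=np.linalg.inv((T if T is not None else T_tool())@np.array(c['hand_eye'])) if name=='wrist' else np.array(c['world_to_cam'])
    p=P@W[:3,:3].T+W[:3,3]
    if name=='wrist':
        r=np.arctan2(np.hypot(p[:,0],p[:,1]),p[:,2]); n=np.hypot(p[:,0],p[:,1])+1e-9
        q=np.c_[p[:,0]/n*r,p[:,1]/n*r]
    else: q=p[:,:2]/p[:,2:]
    return q*K[0,0]+K[:2,2]
def crop(im,u,v,w,h,k,name):
    c=im[v:v+h,u:u+w]; cv2.imwrite('pics/'+name,cv2.resize(c,None,fx=k,fy=k,interpolation=cv2.INTER_CUBIC)[:,:,::-1])
E
python3 - <<'E'
import bench
print([x for x in dir(bench) if not x.startswith('_')])
try: print(bench.hold_point_z)
except Exception as e: print(e)
from h import *
im=cv2.imread('pics/top0.png')[:,:,::-1]
crop(im,225,165,250,90,3,'top0c.png')
im=cv2.imread('pics/scene0.png')[:,:,::-1]
crop(im,180,160,220,150,3.5,'scene0c.png')
for n,z in [((439,203),0),((335,201),10),((260,209),41)]: print(atz('top',n,z))
E
```

```text
['PlanningError', 'calibration', 'hand_in', 'hold_point_z', 'sense', 'snapshot']
18.700000000000003
[ 488.23988537 -320.58671231    0.        ]
[513.69067754  11.6239566   10.        ]
[496.43099972 246.87528015  41.        ]
```

```bash
ls; python3 -m pendant --help 2>&1 | head -20
```

```text
h.py
pics
invalid input: not JSON, or not a number
```

View pics/top0c.png

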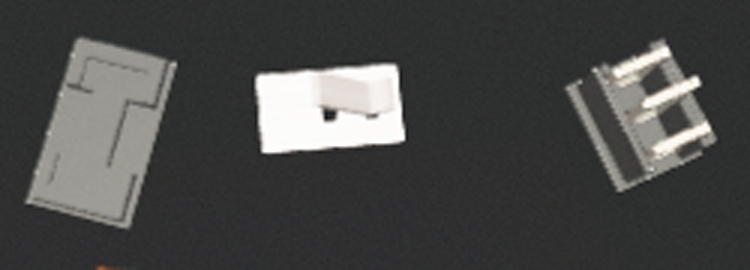

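View pics/scene0c.png

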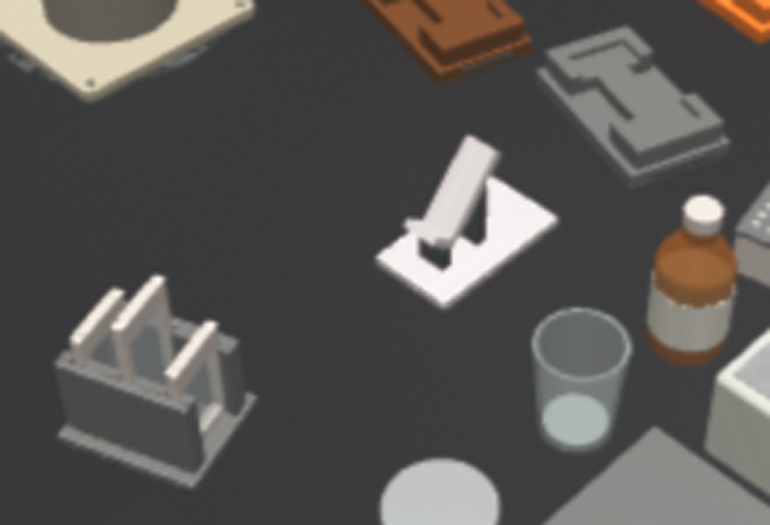

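```bash
cat >> h.py <<'E'
def plan(x,y,z,yaw=None):
    s=sense(); T=T_tool(s); d=T[:3,:3].T@(np.array([x,y,z])-T[:3,3])
    print('tool shift mm',d.round(1),'units',(d/20).round(2), 'per10',(d/200).round(3))
    if yaw is not None:
        dy=(yaw-s['tcp_rot'][2]+180)%360-180
        print('turn units',round(-np.radians(dy)/0.08,2),'deg',round(dy,2))
E
python3 - <<'E'
from h import *
plan(541,227,231,76)
E
```

```text
tool shift mm [-1.758e+02  4.058e+02 -3.000e-01] units [-8.790e+00  2.029e+01 -2.000e-02] per10 [-8.790e-01  2.029e+00 -2.000e-03]
turn units -2.07 deg 9.48
```

```bash
python3 -m pendant '[[[-0.4,1,0,0],[-0.4,1,0,0],[-0.4,1,0,0],[-0.4,1,0,0],[-0.4,1,0,0],[-0.4,1,0,0],[-0.4,1,0,0],[-0.4,1,0,0],[-0.4,1,0,0],[-0.4,1,0,0]]]' 1 20; python3 -m pendant '[[[-0.4,1,0,0],[-0.4,1,0,0],[-0.4,1,0,0],[-0.4,1,0,0],[-0.4,1,0,0],[-0.4,1,0,0],[-0.4,1,0,0],[-0.4,1,0,0],[-0.4,1,0,0],[0,0,0,0]]]'
python3 - <<'E'
from h import *
plan(541,227,231,76)
E
```

```text
time: 0.98
tool_pos: [391.5, 391.9, 225.9]
tcp_rot: [-179.8, 0.5, 67.0]
ft_force: [0.8, 1.1, -0.3]
finger_gap: 85.2
time: 1.82
tool_pos: [535.4, 243.3, 221.8]
tcp_rot: [-179.6, 0.8, 66.8]
ft_force: [0.3, -0.5, 0.7]
finger_gap: 85.2
tool shift mm [-12.9  11.5  -9.1] units [-0.65  0.57 -0.45] per10 [-0.065  0.057 -0.045]
turn units -2.01 deg 9.2
```

```bash
python3 - <<'E'
from h import *
s=sense(); im=snapshot('wrist'); np.save('T1.npy',T_tool(s)); print(s['tool_pos'],s['tcp_rot'],sense()['tool_pos'])
cv2.imwrite('pics/w1.png',im[:,:,::-1]); crop(im,160,60,340,240,2.3,'w1c.png')
E
```

```text
[535.41928887 243.29534385 221.83128414] [-179.62481164    0.76221953   66.80330975] [534.26416419 244.48356486 221.67213814]
```

View pics/w1.png

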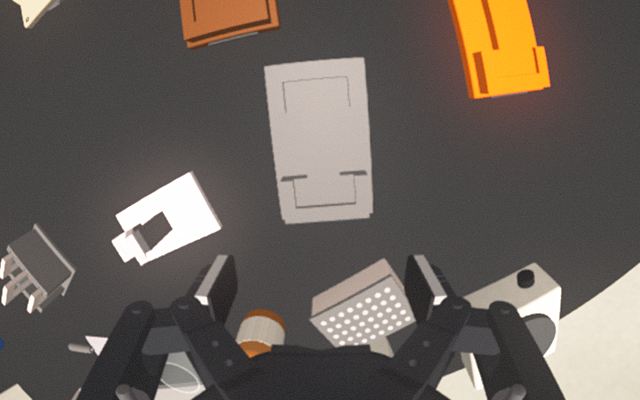

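```bash
python3 - <<'E'
from h import *
im=cv2.imread('pics/w1.png')[:,:,::-1]
crop(im,255,45,130,190,4,'w1d.png'); crop(im,100,160,140,115,5,'w1e.png')
E
```

```text
(no output)
```

View pics/w1d.png

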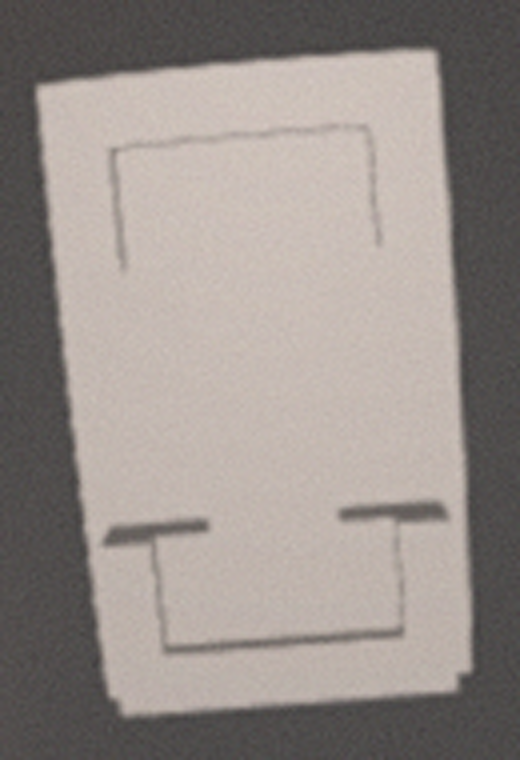

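View pics/w1e.png

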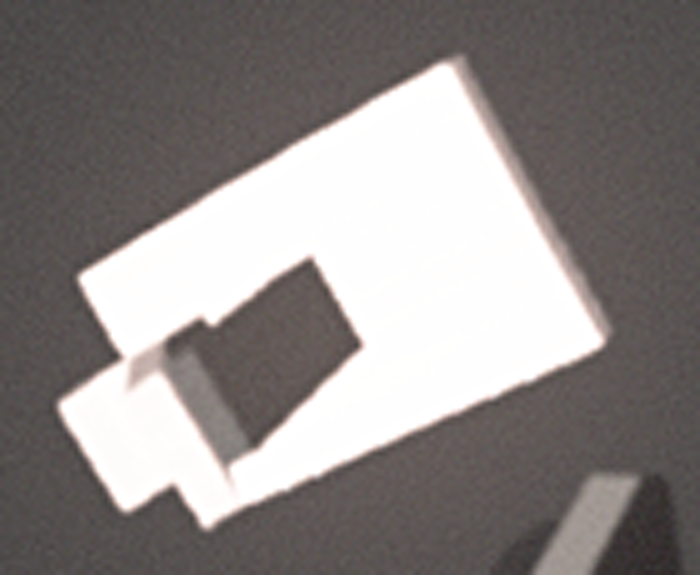

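```bash
python3 - <<'E'
from h import *
T=np.load('T1.npy'); c=T@np.array(calibration('wrist')['hand_eye']); print('cam',c[:3,3])
f=lambda p:(p[0]/4+255-.375,p[1]/4+45-.375)
C=[(112,148),(369,126),(403,632),(165,650)]
for z in (34,41):
    P=np.array([atz('wrist',f(p),z,T) for p in C]); print(z,P.round(1).tolist(),[round(float(np.linalg.norm(P[i]-P[(i+1)%4])),1) for i in range(4)],P.mean(0))
    a=P[0]+P[1]-P[2]-P[3]; print('long dir',np.degrees(np.arctan2(a[1],a[0])), )
    b=P[1]+P[2]-P[0]-P[3]; print('wide',np.degrees(np.arctan2(b[1],b[0])))
O=[(37,86),(437,50),(472,672),(108,700)]
P=np.array([atz('wrist',f(p),41 if 1 else 0,T) for p in O]);print(P.round(1).tolist(),[round(float(np.linalg.norm(P[i]-P[(i+1)%4])),1) for i in range(4)],P.mean(0))
g=lambda p:(p[0]/5+100-.4,p[1]/5+160-.4)
S=[(80,277),(455,60),(607,345),(207,528)]
P=np.array([atz('wrist',g(p),10,T) for p in S]);print('stand',P.round(1).tolist(),[round(float(np.linalg.norm(P[i]-P[(i+1)%4])),1) for i in range(4)],P.mean(0))
a=P[1]+P[2]-P[0]-P[3]; print('long dir',np.degrees(np.arctan2(a[1],a[0])))
E
```

```text
cam [461.8938522  276.49021017 365.72562904]
34 [[427.8, 243.0, 34.0], [449.3, 307.4, 34.0], [582.9, 263.2, 34.0], [561.4, 198.5, 34.0]] [67.8, 140.7, 68.1, 140.8] [505.33155217 253.02883065  34.        ]
long dir 161.64077307943862
wide 71.56293354114901
41 [[428.5, 243.7, 41.0], [449.6, 306.7, 41.0], [580.3, 263.5, 41.0], [559.3, 200.2, 41.0]] [66.4, 137.7, 66.7, 137.9] [504.41493954 253.52390743  41.        ]
long dir 161.64077307943862
wide 71.56293354114898
[[404.9, 232.6, 41.0], [437.4, 330.9, 41.0], [599.2, 277.3, 41.0], [566.8, 178.7, 41.0]] [103.6, 170.5, 103.8, 170.6] [502.06618863 254.87445982  41.        ]
stand [[476.1, -63.4, 10.0], [473.4, 88.4, 10.0], [557.6, 88.7, 10.0], [562.2, -71.5, 10.0]] [151.9, 84.1, 160.2, 86.4] [517.32211128  10.53241637  10.        ]
long dir 91.33623345245935
```

```bash
python3 -m pendant '[[[-0.95,0.37,-0.05,1],[-0.92,0.44,-0.05,1],[-0.88,0.5,-0.05,1],[-0.83,0.57,-0.05,1],[-0.77,0.64,-0.05,1],[-0.72,0.7,-0.05,1],[-0.66,0.75,-0.05,1],[-0.6,0.8,-0.05,1],[-0.5,0.86,-0.05,1],[-0.43,0.9,-0.05,1]]]'; python3 -m pendant '[[[-0.36,0.93,-0.05,1],[-0.29,0.96,-0.05,1],[-0.21,0.98,-0.05,1],[-0.13,0.99,-0.05,1],[0,0.5,0,0.4],[0,0,0,0],[0,0,0,0],[0,0,0,0],[0,0,0,0],[0,0,0,0]]]'
python3 - <<'E'
from h import *
s=sense(); im=snapshot('wrist'); np.save('T2.npy',T_tool(s)); print(s['tool_pos'],s['tcp_rot'],s['joint_pos'])
cv2.imwrite('pics/w2.png',im[:,:,::-1])
E
```

```text
time: 2.7
tool_pos: [519.3, 46.8, 230.1]
tcp_rot: [-179.9, 1.2, 19.6]
ft_force: [-0.2, 0.1, -0.4]
finger_gap: 85.3
time: 3.53
tool_pos: [513.7, -41.0, 233.5]
tcp_rot: [179.9, 1.3, -1.2]
ft_force: [0.4, -0.8, -0.0]
finger_gap: 85.4
[513.6824538  -41.00815038 233.53113529] [179.88034246   1.28356661  -1.21459921] [-10.04224618  -4.49491319  97.2184236   -0.31530855  88.52652021
  -8.81744082]
```

View pics/w2.png

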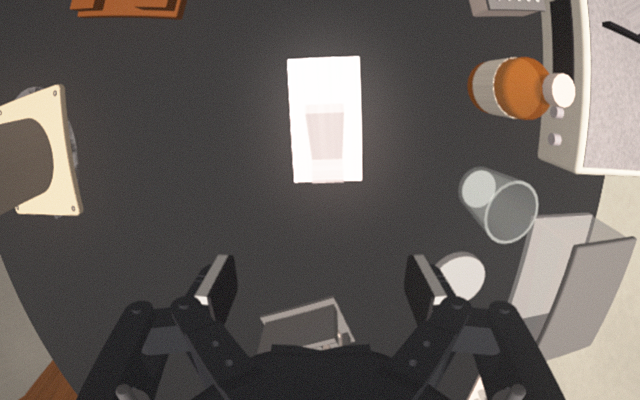

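```bash
python3 - <<'E'
from h import *
im=cv2.imread('pics/w2.png')[:,:,::-1]
im=np.clip((im.astype(float)-120)*1.9,0,255).astype(np.uint8)
crop(im,280,45,95,150,4,'w2c.png')
E
```

```text
(no output)
```

View pics/w2c.png

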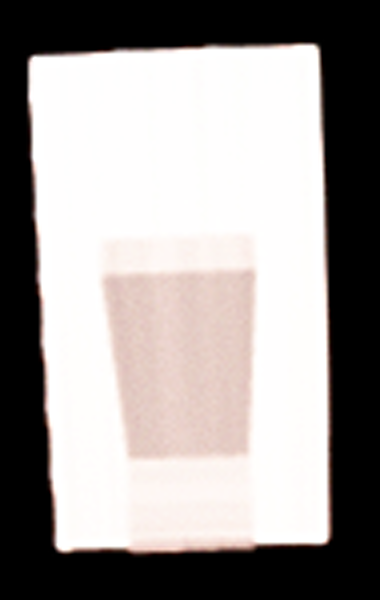

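```bash
python3 - <<'E'
from h import *
T=np.load('T2.npy'); c=T@np.array(calibration('wrist')['hand_eye']); print('cam',c[:3,3])
g=lambda p:(p[0]/4+280-.375,p[1]/4+45-.375)
S=[(57,550),(30,58),(318,46),(328,543)]
P=np.array([atz('wrist',g(p),10,T) for p in S]);print('stand',P.round(1).tolist(),[round(float(np.linalg.norm(P[i]-P[(i+1)%4])),1) for i in range(4)],P.mean(0))
a=P[1]+P[2]-P[0]-P[3]; print('long dir',np.degrees(np.arctan2(a[1],a[0])))
b=P[2]+P[3]-P[0]-P[1]; print('wide dir',np.degrees(np.arctan2(b[1],b[0])))
t=lambda p,z:atz('wrist',g(p),z,T).round(1)
print('corner line',t((128,457),45),t((250,457),45))
zt=45+85*np.cos(np.radians(40))
print('spine top',t((104,272),zt),t((255,270),zt),zt)
print('ledge end',t((130,550),60.4),t((254,550),60.4))
print('back top',t((98,236),zt-3),t((256,234),zt-3))
E
```

```text
cam [519.53001471  41.15335808 376.68927153]
stand [[476.1, -63.8, 10.0], [473.5, 85.8, 10.0], [556.9, 87.6, 10.0], [559.8, -62.8, 10.0]] [149.7, 83.5, 150.4, 83.7] [516.57497067  11.69093015  10.        ]
long dir 91.03455136157297
wide dir 0.9842731845781214
corner line [500.9 -27.7  45. ] [534.2 -28.2  45. ]
spine top [500.5  26.6 110.1] [532.7  26.4 110.1] 110.11377766511313
ledge end [501.6 -49.7  60.4] [534.5 -50.2  60.4]
back top [499.2  34.3 107.1] [533.2  34.1 107.1]
```

```bash
python3 -m pendant '[[[-0.2,0.98,-0.03,1],[-0.12,0.99,-0.03,1],[-0.05,1,-0.03,1],[0.04,1,-0.03,1],[0.11,0.99,-0.03,1],[0.19,0.98,-0.03,1],[0.27,0.96,-0.03,1],[0.35,0.94,-0.03,1],[0.42,0.91,-0.03,1],[0.49,0.87,-0.03,1]]]'; python3 -m pendant '[[[0.56,0.83,-0.03,1],[0.62,0.78,-0.03,1],[0.69,0.73,-0.03,1],[0.73,0.68,-0.03,0.3],[0.73,0.68,0,0],[0.4,0.4,0,0],[0,0,0,0],[0,0,0,0],[0,0,0,0],[0,0,0,0]]]'
python3 - <<'E'
from h import *
s=sense(); im=snapshot('wrist'); np.save('T3.npy',T_tool(s)); print(s['tool_pos'],s['tcp_rot'],s['joint_pos'])
cv2.imwrite('pics/w3.png',im[:,:,::-1])
E
```

```text
time: 4.42
tool_pos: [468.6, -233.5, 240.4]
tcp_rot: [179.1, 0.9, -47.8]
ft_force: [-0.2, -0.2, 1.0]
finger_gap: 85.6
time: 5.25
tool_pos: [439.6, -344.0, 242.8]
tcp_rot: [178.9, 0.7, -63.7]
ft_force: [0.4, -0.2, 0.3]
finger_gap: 85.3
[ 439.56949695 -343.95269209  242.82467077] [178.94132409   0.68777769 -63.67519569] [-42.81721373   1.79822047  90.05685467  -0.74450277  89.16463794
  20.86910667]
```

View pics/w3.png

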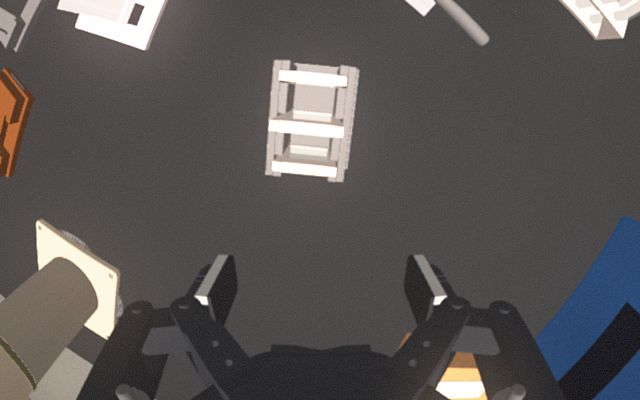

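```bash
python3 - <<'E'
from h import *
im=cv2.imread('pics/w3.png')[:,:,::-1]
im=np.clip((im.astype(float)-60)*1.3,0,255).astype(np.uint8)
crop(im,255,50,115,140,5,'w3c.png')
E
```

```text
(no output)
```

View pics/w3c.png

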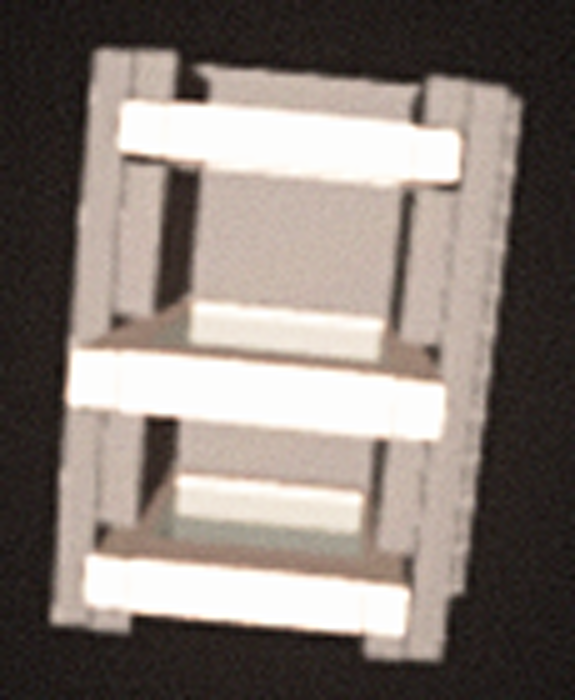

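```bash
python3 - <<'E'
from h import *
T=np.load('T3.npy')
g=lambda p:(p[0]/5+255-.4,p[1]/5+50-.4)
def q(S,z):
    P=np.array([atz('wrist',g(p),z,T) for p in S]);print(P.round(1).tolist(),[round(float(np.linalg.norm(P[i]-P[(i+1)%4])),1) for i in range(4)],P.mean(0))
    b=P[1]+P[2]-P[0]-P[3]; print('wide dir',np.degrees(np.arctan2(b[1],b[0])))
q([(72,347),(444,381),(441,438),(68,403)],138)
q([(120,101),(462,130),(460,184),(118,152)],106)
q([(90,556),(408,586),(405,636),(85,605)],106)
q([(95,48),(515,88),(443,660),(52,626)],83)
E
```

```text
[[477.8, -278.9, 138.0], [498.9, -334.7, 138.0], [490.4, -338.5, 138.0], [469.2, -282.1, 138.0]] [59.7, 9.3, 60.3, 9.2] [ 484.06740353 -308.54126995  138.        ]
wide dir -69.37890972005367
[[516.7, -263.9, 106.0], [538.3, -320.4, 106.0], [529.5, -324.5, 106.0], [508.2, -267.6, 106.0]] [60.6, 9.7, 60.8, 9.3] [ 523.18986558 -294.10381048  106.        ]
wide dir -69.31503981534344
[[438.4, -294.1, 106.0], [459.4, -349.7, 106.0], [450.6, -353.6, 106.0], [429.3, -297.1, 106.0]] [59.4, 9.7, 60.4, 9.6] [ 444.4467988  -323.63814742  106.        ]
wide dir -69.34630563208523
[[524.1, -251.2, 83.0], [552.1, -326.7, 83.0], [444.0, -366.6, 83.0], [415.0, -291.8, 83.0]] [80.5, 115.3, 80.3, 116.4] [ 483.79703115 -309.06797362   83.        ]
wide dir -69.21836764983668
```

```bash
python3 - <<'E'
from h import *
plan(484,-308.7,232,-69.3)
E
```

```text
tool shift mm [-11.7 -55.5  10. ] units [-0.58 -2.78  0.5 ] per10 [-0.058 -0.278  0.05 ]
turn units 1.23 deg -5.64
```

```bash
python3 -m pendant '[[[0,0,0,0.6],[0,0,0,0.6],[0,0,0,0],[-0.1,-0.7,0,0],[-0.1,-0.7,0,0],[-0.1,-0.7,0,0],[-0.1,-0.7,0,0],[0,0,0,0],[0,0,0,0],[0,0,0,0]]]'
python3 - <<'E'
from h import *
plan(484,-308.7,84,-69.3)
E
```

```text
time: 6.13
tool_pos: [495.9, -308.1, 242.1]
tcp_rot: [178.9, 0.6, -68.5]
ft_force: [-0.2, -0.2, -0.9]
finger_gap: 85.1
tool shift mm [ -2.2   8.4 158.3] units [-0.11  0.42  7.92] per10 [-0.011  0.042  0.792]
turn units 0.17 deg -0.79
```

```bash
python3 -m pendant '[[[0,0.3,0,0.1],[-0.1,0.15,0,0],[0,0,0.8,0],[0,0,0.8,0],[0,0,0.8,0],[0,0,0.7,0],[0,0,0.4,0],[0,0,0,0],[0,0,0,0],[0,0,0,0]]]'
python3 - <<'E'
from h import *
plan(484,-308.7,84,-69.3)
im=snapshot('wrist');cv2.imwrite('pics/w4.png',im[:,:,::-1])
E
```

```text
time: 6.97
tool_pos: [480.0, -313.3, 172.4]
tcp_rot: [178.9, 0.4, -69.4]
ft_force: [-0.4, 0.1, -0.7]
finger_gap: 85.4
tool shift mm [-2.3 -7.  88.3] units [-0.11 -0.35  4.42] per10 [-0.011 -0.035  0.442]
turn units -0.01 deg 0.05
```

View pics/w4.png

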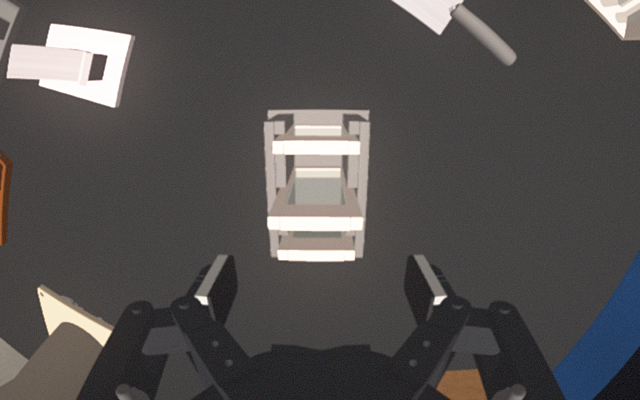

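```bash
python3 -m pendant '[[[-0.1,-0.3,0,0],[0,0,0.3,0],[0,0,0.6,0],[0,0,0.6,0],[0,0,0.6,0],[0,0,0.4,0],[0,0,0.2,0],[0,0,0,0],[0,0,0,0],[0,0,0,0]]]'
python3 - <<'E'
from h import *
plan(484,-308.7,84,-69.3)
E
```

```text
time: 7.85
tool_pos: [485.1, -309.0, 113.6]
tcp_rot: [179.0, 0.3, -69.3]
ft_force: [-0.1, -0.4, -0.9]
finger_gap: 85.4
tool shift mm [-0.5  0.4 29.6] units [-0.03  0.02  1.48] per10 [-0.003  0.002  0.148]
turn units -0.0 deg 0.01
```

```bash
python3 -m pendant '[[[0,0,0.3,0],[0,0,0.4,0],[0,0,0.3,0],[0,0,0.2,0],[0,0,0.1,0],[0,0,0,0],[0,0,0,0],[0,0,0,0],[0,0,0,0],[0,0,0,0]]]'
python3 - <<'E'
from h import *
plan(484,-308.7,84,-69.3)
im=snapshot('scene');crop(im,180,200,110,110,5,'s5.png')
im=snapshot('wrist');cv2.imwrite('pics/w5.png',im[:,:,::-1])
E
```

```text
time: 8.68
tool_pos: [485.6, -310.0, 86.7]
tcp_rot: [179.1, 0.2, -69.3]
ft_force: [-0.3, -0.2, -0.0]
finger_gap: 85.4
tool shift mm [-1.8  1.   2.7] units [-0.09  0.05  0.14] per10 [-0.009  0.005  0.014]
turn units -0.01 deg 0.02
```

View pics/w5.png

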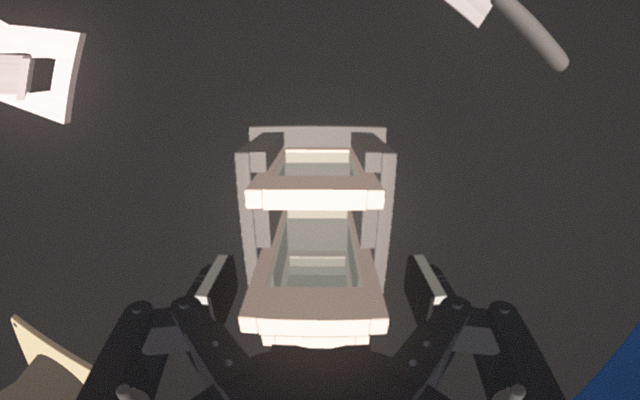

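View pics/s5.png

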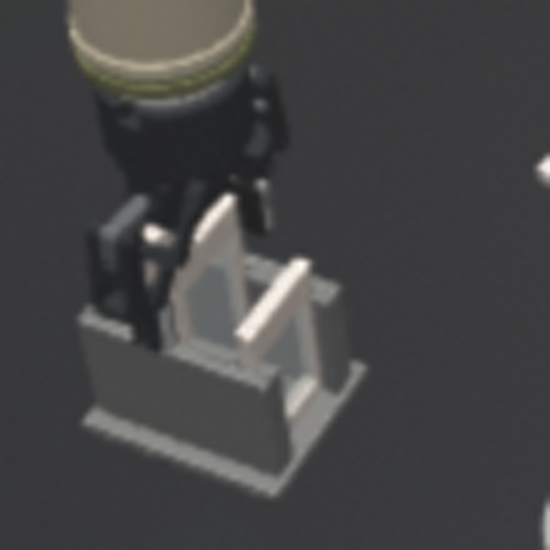

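```bash
python3 -m pendant '[[[-0.07,0.03,0,0],[0,0,0,0],[0,0,0,0],[0,0,0,0],[0,0,0,0],[0,0,0,0],[0,0,0,0],[0,0,0,0],[0,0,0,0],[0,0,0,0]]]' -1 30
python3 - <<'E'
from h import *
plan(484,-308.7,84,-69.3); print(sense()['ft_force'],sense()['wrist_torque'])
im=snapshot('scene');crop(im,180,200,110,110,5,'s6.png')
E
```

```text
time: 9.62
tool_pos: [484.7, -308.9, 87.3]
tcp_rot: [179.1, 0.1, -69.3]
ft_force: [-0.5, -0.4, 0.4]
finger_gap: 59.6
tool shift mm [-0.5  0.6  3.3] units [-0.02  0.03  0.17] per10 [-0.002  0.003  0.017]
turn units -0.01 deg 0.02
[-0.45704279 -0.44740671  0.4119885 ] [-0.01970357  0.00481484 -0.04830029]
```

View pics/s6.png

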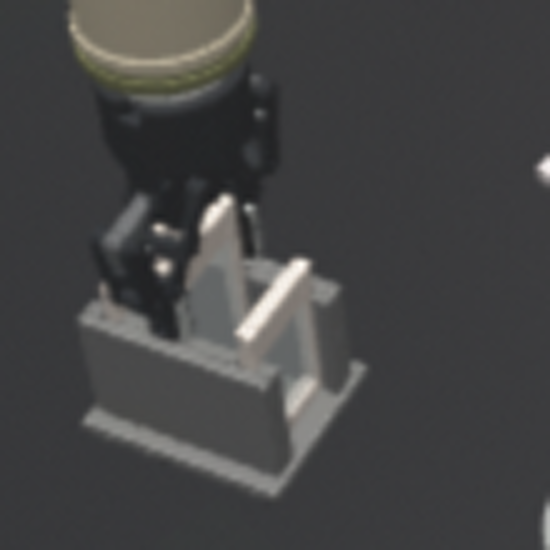

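```bash
python3 - <<'E'
from h import *
s=sense()['tool_pos'];plan(s[0],s[1],200,-69.3)
E
```

```text
tool shift mm [  -0.2    1.7 -112.7] units [-0.01  0.09 -5.63] per10 [-0.001  0.009 -0.563]
turn units -0.0 deg 0.02
```

```bash
python3 -m pendant '[[[0,0,-0.2,0],[0,0.01,-0.5,0],[0,0.01,-0.5,0],[0,0.01,-0.5,0],[0,0.01,-0.5,0],[0,0.01,-0.5,0],[0,0.01,-0.5,0],[0,0.01,-0.5,0],[0,0,-0.2,0],[0,0,0,0]]]'
python3 - <<'E'
from h import *
print(sense()['ft_force'],sense()['joint_pos']); plan(517,-100,215,1)
im=snapshot('scene');crop(im,180,180,110,130,5,'s7.png')
E
```

```text
time: 10.5
tool_pos: [484.9, -309.5, 175.6]
tcp_rot: [179.2, 0.0, -69.3]
ft_force: [0.6, 0.7, -1.8]
finger_gap: 59.2
[ 0.61445127  0.72384593 -1.81284742] [-37.21099799   5.99408149  92.73163748  -0.69649046  81.7208937
  32.21361856]
tool shift mm [-184.6 -103.4  -40.9] units [-9.23 -5.17 -2.04] per10 [-0.923 -0.517 -0.204]
turn units -15.34 deg 70.32
```

View pics/s7.png

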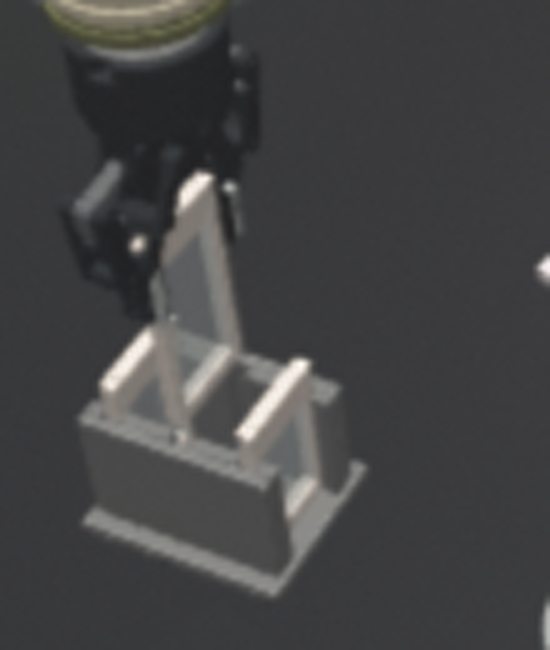

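```bash
python3 -m pendant '[[[0,0,-0.7,0],[0,0,-0.7,0],[0,0,-0.5,0],[-0.6,-0.3,-0.1,-0.8],[-0.58,-0.38,0,-1],[-0.54,-0.44,0,-1],[-0.5,-0.5,0,-1],[-0.45,-0.55,0,-1],[-0.38,-0.58,0,-1],[-0.32,-0.62,0,-1]]]'
python3 - <<'E'
from h import *
plan(517,-80,215,1)
E
```

```text
time: 11.38
tool_pos: [502.9, -212.5, 216.9]
tcp_rot: [179.3, 0.6, -37.2]
ft_force: [0.2, -1.1, -2.1]
finger_gap: 59.5
tool shift mm [ -68.8 -114.1    1.1] units [-3.44 -5.7   0.06] per10 [-0.344 -0.57   0.006]
turn units -8.33 deg 38.19
```

```bash
python3 -m pendant '[[[-0.38,-0.64,0,-1],[-0.34,-0.68,0,-1],[-0.28,-0.7,0,-1],[-0.2,-0.72,0,-1],[-0.15,-0.74,0,-1],[-0.1,-0.75,0,-1],[0,-0.75,0,-0.9],[0,-0.5,0,-0.7],[0,0,0,0],[0,0,0,0]]]'
python3 - <<'E'
from h import *
plan(517,-40,215,1); print(sense()['joint_pos'])
E
```

```text
time: 12.22
tool_pos: [516.1, -89.4, 218.1]
tcp_rot: [179.8, 1.0, -0.2]
ft_force: [-0.3, -0.9, -1.4]
finger_gap: 59.4
tool shift mm [  0.8 -49.4   3. ] units [ 0.04 -2.47  0.15] per10 [ 0.004 -0.247  0.015]
turn units -0.26 deg 1.19
[-15.15530169  -3.07693683  97.4681017   -0.40979307  86.51239681
 -14.93671186]
```

```bash
python3 -m pendant '[[[0,-0.4,0,-0.15],[0.04,-0.5,0,-0.1],[0,-0.5,0.2,0],[0,-0.5,0.4,0],[0,-0.2,0.5,0],[0,0,0.5,0],[0,0,0.5,0],[0,0,0.4,0],[0,0,0.2,0],[0,0,0,0]]]'
python3 - <<'E'
from h import *
plan(517,-38,138,1)
im=snapshot('scene');crop(im,260,160,120,100,5,'s8.png')
im=snapshot('wrist');cv2.imwrite('pics/w8.png',im[:,:,::-1])
E
```

```text
time: 13.05
tool_pos: [513.9, -45.1, 156.2]
tcp_rot: [179.8, 1.2, 0.6]
ft_force: [-0.3, 0.2, -0.9]
finger_gap: 59.5
tool shift mm [ 3.6 -7.1 18.1] units [ 0.18 -0.35  0.91] per10 [ 0.018 -0.035  0.091]
turn units -0.09 deg 0.4
```

View pics/s8.png

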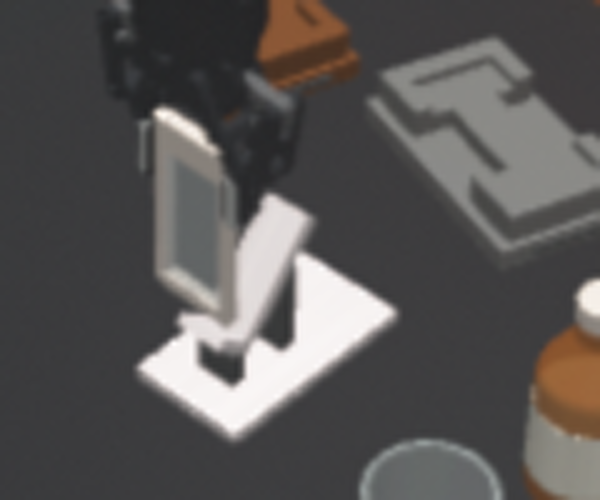

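View pics/w8.png

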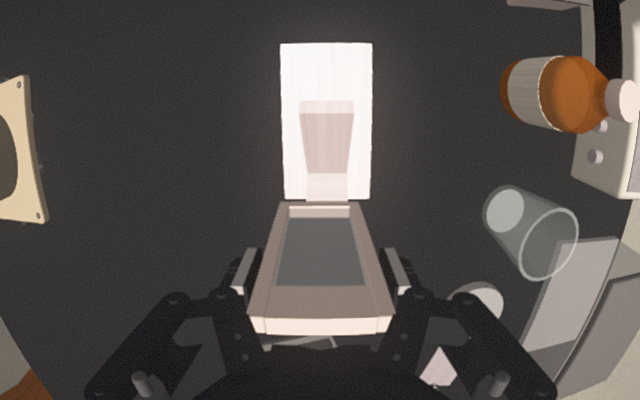

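```bash
python3 -m pendant '[[[0.1,-0.2,0,-0.07],[0.05,-0.1,0.1,0],[0,0,0.2,0],[0,0,0.2,0],[0,0,0.15,0],[0,0,0.1,0],[0,0,0,0],[0,0,0,0],[0,0,0,0],[0,0,0,0]]]' - 20
python3 - <<'E'
from h import *
plan(517,-38,136,1)
E
```

```text
time: 13.98
tool_pos: [519.3, -39.5, 143.5]
tcp_rot: [179.8, 0.8, 0.9]
ft_force: [0.4, 0.5, -1.3]
finger_gap: 59.6
tool shift mm [-2.2 -1.6  7.5] units [-0.11 -0.08  0.38] per10 [-0.011 -0.008  0.038]
turn units -0.02 deg 0.11
```

```bash
python3 -m pendant '[[[-0.06,-0.05,0.1,0],[0,0,0.1,0],[0,0,0.1,0],[0,0,0.1,0],[0,0,0,0],[0,0,0,0],[0,0,0,0],[0,0,0,0],[0,0,0,0],[0,0,0,0]]]'
python3 - <<'E'
from h import *
plan(517,-38,136,1)
im=snapshot('scene');crop(im,260,160,120,100,5,'s9.png')
E
```

```text
time: 14.82
tool_pos: [518.8, -37.8, 136.5]
tcp_rot: [179.8, 0.7, 0.9]
ft_force: [-0.5, 1.1, -0.1]
finger_gap: 59.7
tool shift mm [-1.8  0.2  0.5] units [-0.09  0.01  0.03] per10 [-0.009  0.001  0.003]
turn units -0.02 deg 0.09
```

View pics/s9.png

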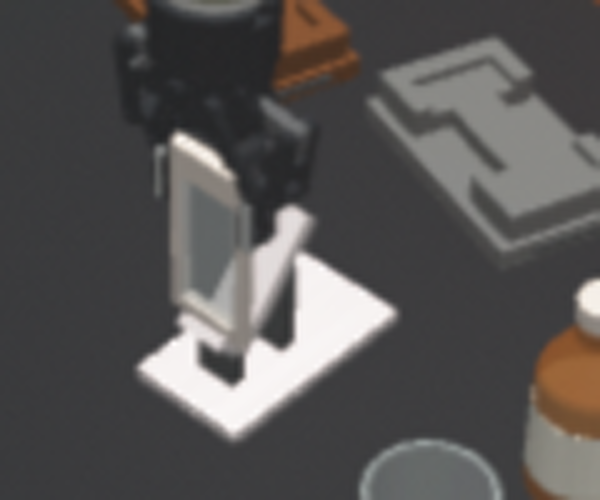

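```bash
python3 -m pendant '[[[-0.03,-0.2,0.05,0],[-0.03,-0.25,0.08,0],[0,-0.3,0.1,0],[0,-0.3,0.1,0],[0,-0.25,0.1,0],[0,-0.2,0.08,0],[0,0,0,0],[0,0,0,0],[0,0,0,0],[0,0,0,0]]]'
python3 - <<'E'
from h import *
plan(517,3,123,1)
im=snapshot('scene');crop(im,260,160,120,100,5,'s10.png')
E
```

```text
time: 15.7
tool_pos: [518.0, -7.9, 128.3]
tcp_rot: [179.3, 0.5, 0.9]
ft_force: [-0.5, -2.2, 1.2]
finger_gap: 59.9
tool shift mm [ -0.8 -11.    5.2] units [-0.04 -0.55  0.26] per10 [-0.004 -0.055  0.026]
turn units -0.02 deg 0.09
```

View pics/s10.png

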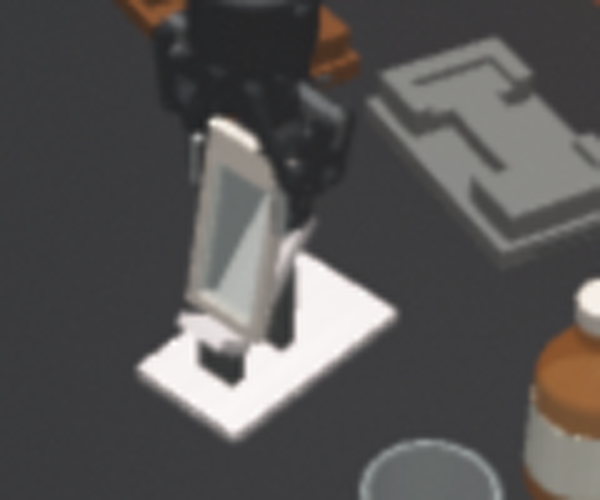

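```bash
python3 -m pendant '[[[0,-0.05,0.2,0],[0,-0.2,0.15,0],[0,-0.25,0.12,0],[0,-0.25,0.12,0],[0,-0.25,0.15,0],[0,-0.2,0.12,0],[0,-0.1,0.1,0],[0,0,0,0],[0,0,0,0],[0,0,0,0]]]'
python3 - <<'E'
from h import *
plan(517,19,114,1)
im=snapshot('scene');crop(im,260,160,120,100,5,'s11.png')
E
```

```text
time: 16.58
tool_pos: [520.0, 17.5, 114.6]
tcp_rot: [179.3, 0.2, 0.7]
ft_force: [-1.5, -1.5, 2.8]
finger_gap: 59.4
tool shift mm [-2.9 -1.5  0.6] units [-0.15 -0.08  0.03] per10 [-0.015 -0.008  0.003]
turn units -0.06 deg 0.27
```

View pics/s11.png

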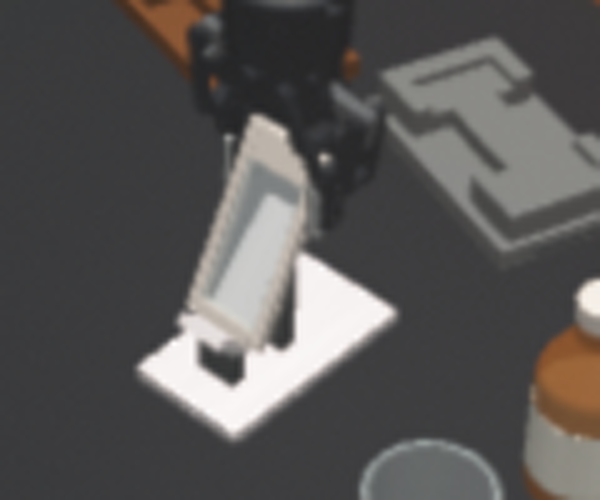

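```bash
python3 -m pendant '[[[-0.05,-0.1,0.1,-0.03],[-0.05,-0.2,0.15,0],[0,-0.2,0.15,0],[0,-0.1,0.1,0],[0,-0.05,0.05,0],[0,0,0,0],[0,0,0,0],[0,0,0,0],[0,0,0,0],[0,0,0,0]]]'
python3 - <<'E'
from h import *
plan(517,30.5,106,1)
im=snapshot('scene');crop(im,260,160,120,100,5,'s12.png')
im=snapshot('wrist');cv2.imwrite('pics/w12.png',im[:,:,::-1])
E
```

```text
time: 17.47
tool_pos: [519.8, 30.9, 105.5]
tcp_rot: [179.3, -0.1, 0.8]
ft_force: [-2.1, -0.8, 3.6]
finger_gap: 59.5
tool shift mm [-2.8  0.3 -0.5] units [-0.14  0.02 -0.03] per10 [-0.014  0.002 -0.003]
turn units -0.04 deg 0.19
```

View pics/s12.png

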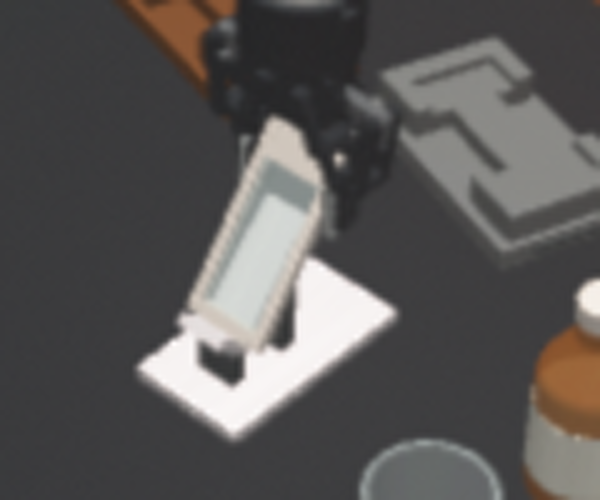

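View pics/w12.png

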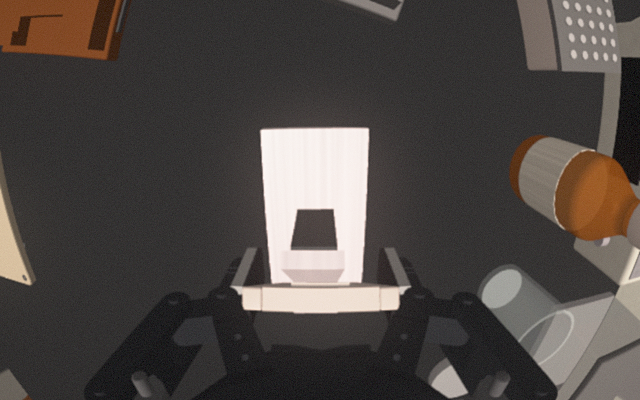

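```bash
python3 -m pendant '[[[-0.1,-0.04,0.04,0],[-0.05,-0.02,0.02,0],[0,0,0,0],[0,0,0,0],[0,0,0,0],[0,0,0,0],[0,0,0,0],[0,0,0,0],[0,0,0,0],[0,0,0,0]]]'; python3 -m pendant '[[[0,0,0,0],[0,0,0,0],[0,0,0,0],[0,0,0,0],[0,0,0,0],[0,0,0,0],[0,0,0,0],[0,0,0,0],[0,0,0,0],[0,0,0,0]]]' 1
python3 - <<'E'
from h import *
plan(517,30.5,106,1)
im=snapshot('scene');crop(im,260,160,120,100,5,'s13.png')
im=snapshot('wrist');cv2.imwrite('pics/w13.png',im[:,:,::-1])
E
```

```text
time: 18.4
tool_pos: [518.5, 31.5, 105.0]
tcp_rot: [179.2, -0.4, 0.8]
ft_force: [0.9, -1.9, 2.7]
finger_gap: 59.5
time: 19.23
tool_pos: [515.7, 33.2, 102.3]
tcp_rot: [179.4, 0.0, 0.8]
ft_force: [-0.1, 0.2, -0.4]
finger_gap: 85.3
tool shift mm [ 1.2  2.8 -3.7] units [ 0.06  0.14 -0.19] per10 [ 0.006  0.014 -0.019]
turn units -0.04 deg 0.19
```

View pics/s13.png

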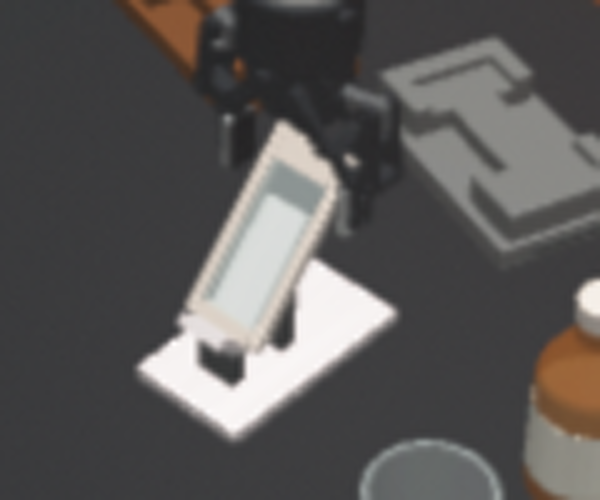

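View pics/w13.png

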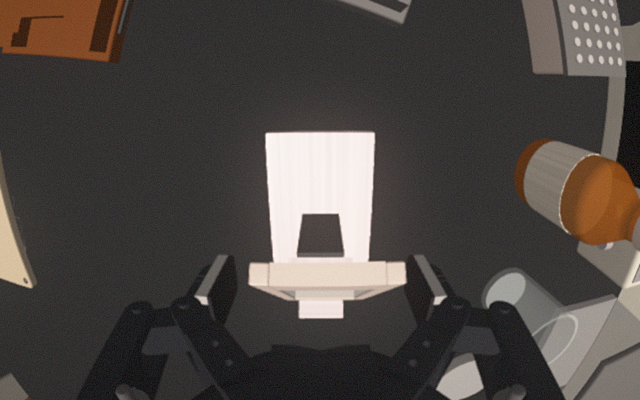

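```bash
python3 -m pendant '[[[0,0,-0.3,0],[0,0,-0.6,0],[0,0,-0.8,0],[0,0,-0.8,0],[0,0,-0.6,0],[0,0.3,-0.3,0],[0,0.6,0,0],[0,0.4,0,0],[0,0.2,0,0],[0,0,0,0]]]'
python3 - <<'E'
from h import *
s=sense();T=T_tool(s);np.save('T14.npy',T)
im=snapshot('wrist');cv2.imwrite('pics/w14.png',im[:,:,::-1])
plan(518.5,15,87,1)
im=snapshot('top');crop(im,290,170,100,60,7,'t14.png')
E
```

```text
time: 20.17
tool_pos: [516.5, 0.3, 178.9]
tcp_rot: [179.4, -0.1, 0.8]
ft_force: [-0.4, -0.1, -0.2]
finger_gap: 85.2
tool shift mm [  2.2 -15.3  91.5] units [ 0.11 -0.77  4.57] per10 [ 0.011 -0.077  0.457]
turn units -0.04 deg 0.17
```

View pics/w14.png

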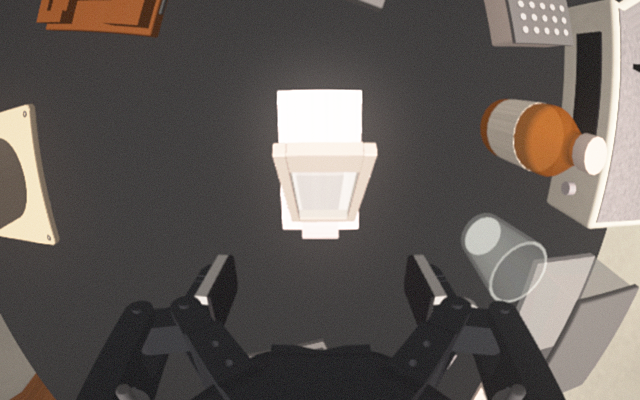

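```bash
python3 - <<'E'
from h import *
im=cv2.imread('pics/w14.png')[:,:,::-1]
crop(im,260,130,130,120,5,'w14c.png')
T=np.load('T14.npy')
for p,z in [((273,144.5),144.6),((377,144.5),144.6),((273,156),150.4),((376,156),150.4),((290,220),50.8),((358,220),50.8)]: print(p,atz('wrist',p,z,T).round(1))
E
```

```text
(273, 144.5) [489.1  53.7 144.6]
(377, 144.5) [549.6  54.6 144.6]
(273, 156) [489.8  48.1 150.4]
(376, 156) [548.3  48.9 150.4]
(290, 220) [489.  -34.8  50.8]
(358, 220) [554.1 -34.   50.8]
```

View pics/w14c.png

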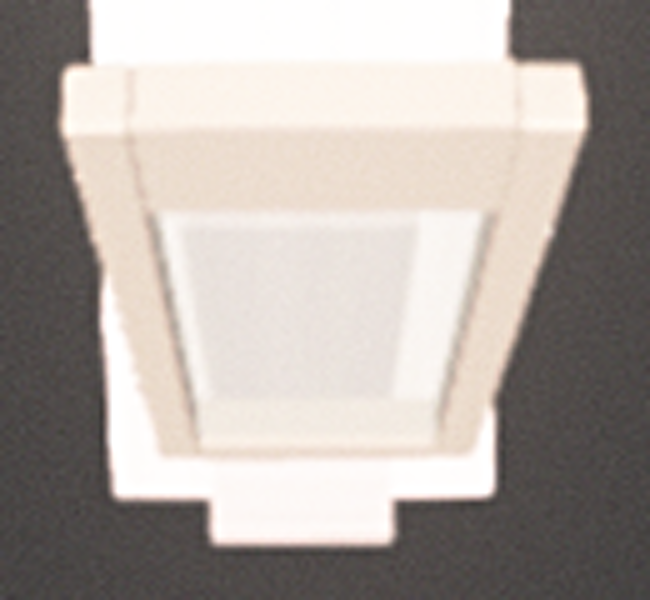

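```bash
python3 -m pendant '[[[0.07,-0.3,0.2,0],[0.05,-0.3,0.5,0],[0,-0.1,0.6,0],[0,0,0.6,0],[0,0,0.6,0],[0,0,0.5,0],[0,0,0.3,0],[0,0,0.1,0],[0,0,0,0],[0,0,0,0]]]'
python3 - <<'E'
from h import *
plan(519.2,15,87,1)
E
```

```text
time: 21.1
tool_pos: [514.0, 20.0, 96.7]
tcp_rot: [179.5, 0.5, 1.1]
ft_force: [1.0, -0.1, 1.0]
finger_gap: 85.6
tool shift mm [5.2 5.  9.7] units [0.26 0.25 0.49] per10 [0.026 0.025 0.049]
turn units 0.01 deg -0.05
```

```bash
python3 -m pendant '[[[0.1,0.1,0.1,0],[0.1,0.08,0.1,0],[0.03,0.02,0.1,0],[0,0,0.1,0],[0,0,0,0],[0,0,0,0],[0,0,0,0],[0,0,0,0],[0,0,0,0],[0,0,0,0]]]'
python3 - <<'E'
from h import *
plan(519.2,15,87,1)
im=snapshot('scene');crop(im,260,160,120,100,5,'s15.png')
im=snapshot('wrist');cv2.imwrite('pics/w15.png',im[:,:,::-1])
E
```

```text
time: 21.93
tool_pos: [521.7, 15.1, 91.2]
tcp_rot: [179.5, 0.2, 1.0]
ft_force: [0.8, -0.4, 0.8]
finger_gap: 85.3
tool shift mm [-2.5 -0.   4.2] units [-0.13 -0.    0.21] per10 [-0.013 -0.     0.021]
turn units 0.0 deg -0.01
```

View pics/s15.png

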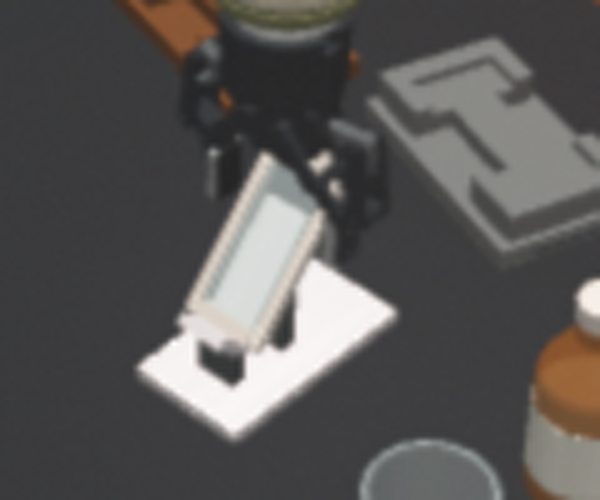

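View pics/w15.png

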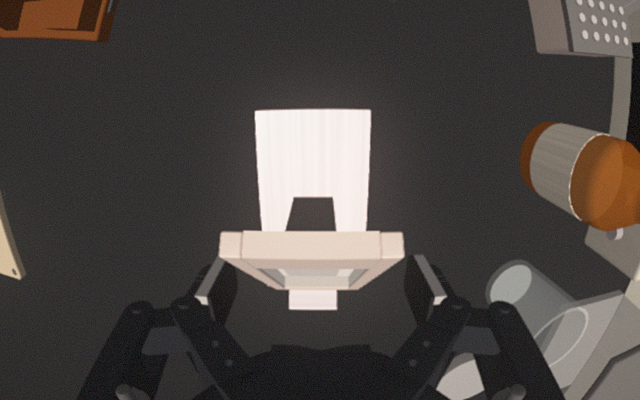

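```bash
python3 -m pendant '[[[-0.08,0,0.08,0],[0,0,0.06,0],[0,0,0,0],[0,0,0,0],[0,0,0,0],[0,0,0,0],[0,0,0,0],[0,0,0,0],[0,0,0,0],[0,0,0,0]]]';python3 -m pendant '[[[0,0,0,0],[0,0,0,0],[0,0,0,0],[0,0,0,0],[0,0,0,0],[0,0,0,0],[0,0,0,0],[0,0,0,0],[0,0,0,0],[0,0,0,0]]]' -1 25
python3 - <<'E'
from h import *
print(sense()['joint_pos']); plan(519.2,15,180,1)
im=snapshot('scene');crop(im,260,160,120,100,5,'s16.png')
E
```

```text
time: 22.87
tool_pos: [519.8, 15.1, 88.0]
tcp_rot: [179.5, 0.2, 1.0]
ft_force: [0.6, -0.2, 0.3]
finger_gap: 85.1
time: 23.7
tool_pos: [519.8, 15.1, 88.3]
tcp_rot: [179.5, 0.2, 1.0]
ft_force: [0.4, -0.6, 0.6]
finger_gap: 59.4
[ -3.61813856   2.09395122 106.3875139   -0.5477358   71.67334915
  -4.4619941 ]
tool shift mm [ -0.9   0.9 -91.7] units [-0.05  0.05 -4.58] per10 [-0.005  0.005 -0.458]
turn units 0.0 deg -0.02
```

View pics/s16.png

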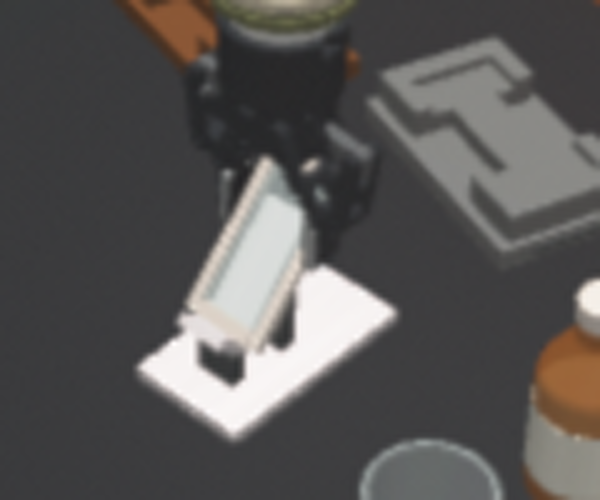

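```bash
python3 -m pendant '[[[0,0,-0.2,0],[0,0.02,-0.4,0],[0,0.02,-0.6,0],[0,0.02,-0.7,0],[0,0,-0.7,0],[0,0,-0.7,0],[0,0,-0.5,0],[0,0,-0.2,0],[0,0,0,0],[0,0,0,0]]]'
python3 - <<'E'
from h import *
im=snapshot('scene');crop(im,260,130,120,130,5,'s17.png')
plan(519.2,248.6,150,71.6)
E
```

```text
time: 24.58
tool_pos: [519.8, 14.5, 177.0]
tcp_rot: [179.5, 0.2, 1.0]
ft_force: [-0.5, 0.1, -2.4]
finger_gap: 59.7
tool shift mm [   3.7 -234.4   24.8] units [  0.18 -11.72   1.24] per10 [ 0.018 -1.172  0.124]
turn units -15.4 deg 70.58
```

View pics/s17.png

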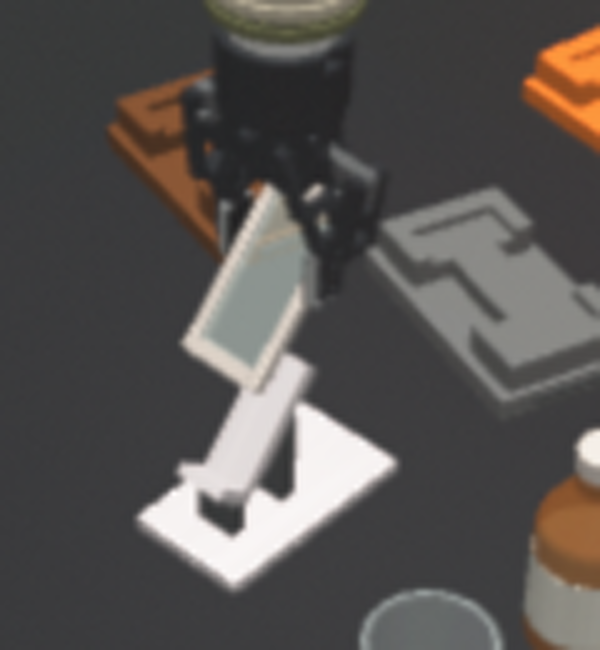

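```bash
python3 -m pendant '[[[0,-0.6,0,-0.6],[0.08,-0.7,0,-1],[0.14,-0.7,0,-1],[0.2,-0.7,0,-1],[0.25,-0.68,0,-1],[0.31,-0.66,0,-1],[0.37,-0.63,0,-1],[0.42,-0.6,0,-1],[0.47,-0.56,0,-1],[0.52,-0.52,0,-1]]]'
python3 - <<'E'
from h import *
plan(519.2,248.6,150,71.6)
E
```

```text
time: 25.47
tool_pos: [517.7, 165.4, 164.6]
tcp_rot: [-179.5, 1.2, 47.8]
ft_force: [0.5, -0.2, -3.0]
finger_gap: 59.2
tool shift mm [ 62.9 -54.7  13.7] units [ 3.15 -2.74  0.69] per10 [ 0.315 -0.274  0.069]
turn units -5.2 deg 23.83
```

```bash
python3 -m pendant '[[[0.55,-0.49,-0.05,-1],[0.6,-0.45,-0.05,-1],[0.62,-0.4,-0.03,-1],[0.6,-0.35,-0.03,-0.8],[0.5,-0.25,0,-0.4],[0.2,-0.1,0,0],[0,0,0,0],[0,0,0,0],[0,0,0,0],[0,0,0,0]]]'
python3 - <<'E'
from h import *
plan(519.2,248.6,130,71.6); print(sense()['joint_pos'])
E
```

```text
time: 26.3
tool_pos: [508.5, 248.2, 157.4]
tcp_rot: [-178.4, 1.4, 69.0]
ft_force: [0.0, -0.0, -2.1]
finger_gap: 59.6
tool shift mm [ 4.9 10.6 27. ] units [0.25 0.53 1.35] per10 [0.025 0.053 0.135]
turn units -0.57 deg 2.61
[ 2.08203583e+01  6.96191901e+00  9.36600219e+01  7.17170580e-03
  8.15512007e+01 -4.81454733e+01]
```

```bash
python3 -m pendant '[[[0.08,0.15,0,-0.3],[0.08,0.15,0.1,-0.15],[0.03,0.08,0.2,0],[0,0.03,0.2,0],[0,0,0.1,0],[0,0,0,0],[0,0,0,0],[0,0,0,0],[0,0,0,0],[0,0,0,0]]]'
python3 - <<'E'
from h import *
plan(519.2,248.6,130,71.6)
s=sense();np.save('T18.npy',T_tool(s))
im=snapshot('wrist');cv2.imwrite('pics/w18.png',im[:,:,::-1])
im=snapshot('scene');crop(im,300,100,130,130,5,'s18.png')
im=snapshot('top');crop(im,210,160,100,100,6,'t18.png')
E
```

```text
time: 27.13
tool_pos: [518.7, 246.2, 143.6]
tcp_rot: [-178.3, 1.4, 71.0]
ft_force: [-1.0, -0.6, -2.2]
finger_gap: 59.5
tool shift mm [ 2.7  0.  13.5] units [0.14 0.   0.68] per10 [0.014 0.    0.068]
turn units -0.13 deg 0.61
```

View pics/w18.png

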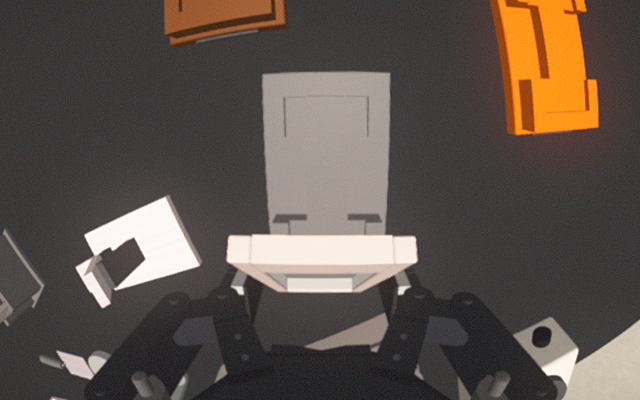

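View pics/s18.png

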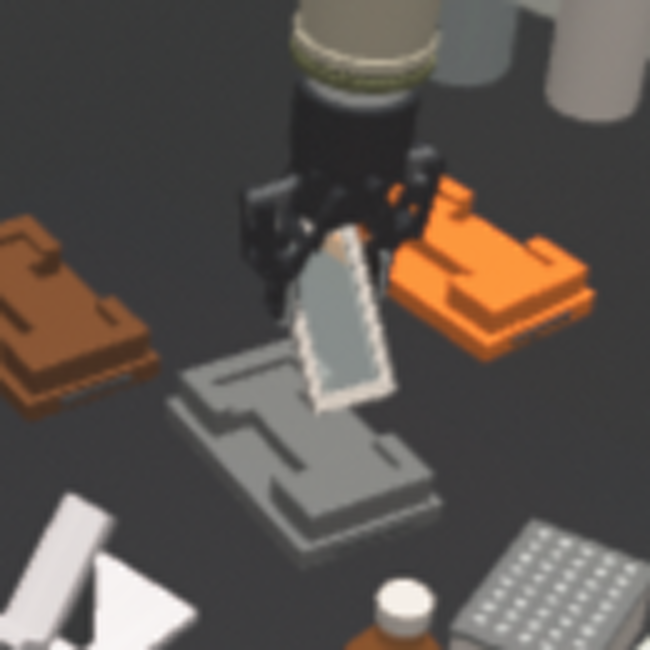

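View pics/t18.png

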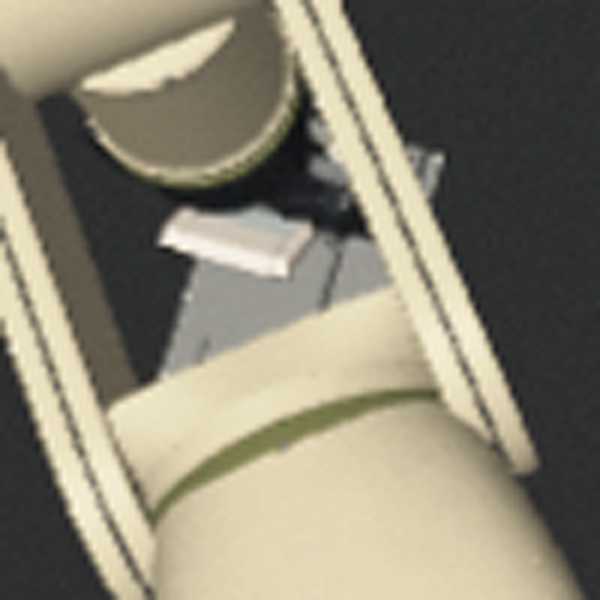

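```bash
python3 - <<'E'
from h import *
im=cv2.imread('pics/w18.png')[:,:,::-1]
i2=np.clip((im.astype(float)-90)*2,0,255).astype(np.uint8)
crop(i2,255,65,145,90,5,'w18c.png')
crop(im,215,225,215,80,3.7,'w18d.png')
E
```

```text
(no output)
```

View pics/w18c.png

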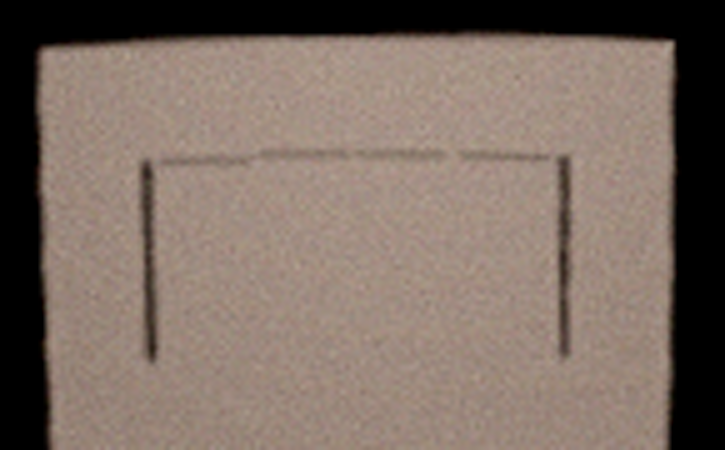

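View pics/w18d.png

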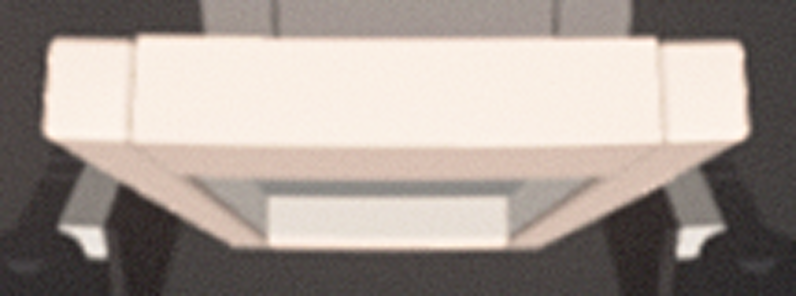

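```bash
python3 - <<'E'
from h import *
T=np.load('T18.npy')
g=lambda p:(p[0]/5+255-.4,p[1]/5+65-.4)
for z,S in [(41,[(142,158),(571,154),(569,355),(147,358)]),(34,[(153,162),(559,159),(560,355),(156,358)])]:
    P=np.array([atz('wrist',g(p),z,T) for p in S]); print(P.round(1).tolist(),[round(float(np.linalg.norm(P[i]-P[(i+1)%4])),1) for i in range(4)])
    w=P[1]-P[0]; print('wide yaw',np.degrees(np.arctan2(w[1],w[0])), 'side yaw', [np.degrees(np.arctan2(*(P[a]-P[b])[[1,0]])) for a,b in((3,0),(2,1))])
    m=(P[0]+P[1])/2
    for y in (71.6,71.0,72): 
        u=np.array([np.sin(np.radians(y)),-np.cos(np.radians(y)),0]); print(y,'centre from end',(m+u*69.5).round(1))
    print('mid strip',P.mean(0).round(1))
h=lambda p:(p[0]/3.7+215-.37,p[1]/3.7+225-.37)
# cassette: top-edge corners; fit lateral in tool frame
Ti=np.linalg.inv(T)
for p in [(45,42),(745,42),(43,135),(750,135),(232,245),(545,245)]:
    o,d=ray('wrist',h(p),T); o=Ti[:3,:3]@o+Ti[:3,3]; d=Ti[:3,:3]@d; print(p,'tool ray o',o.round(1),'d',(d/d[2]).round(4))
E
```

```text
[[427.9, 243.0, 41.0], [449.2, 307.6, 41.0], [480.0, 297.3, 41.0], [458.6, 232.8, 41.0]] [68.0, 32.5, 68.0, 32.4]
wide yaw 71.69191553670507 side yaw [np.float64(-18.43843787049519), np.float64(-18.524450778056973)]
71.6 centre from end [504.5 253.4  41. ]
71.0 centre from end [504.3 252.7  41. ]
72 centre from end [504.6 253.8  41. ]
mid strip [453.9 270.2  41. ]
[[428.6, 243.6, 34.0], [449.5, 306.4, 34.0], [480.5, 296.5, 34.0], [459.5, 233.0, 34.0]] [66.2, 32.5, 66.9, 32.6]
wide yaw 71.57704797179755 side yaw [np.float64(-18.954408910085334), np.float64(-17.700127225881374)]
71.6 centre from end [505.  253.1  34. ]
71.0 centre from end [504.8 252.4  34. ]
72 centre from end [505.2 253.5  34. ]
mid strip [454.5 269.9  34. ]
(45, 42) tool ray o [  -0.5  -81.6 -143.4] d [-0.3462  0.4904  1.    ]
(745, 42) tool ray o [  -0.5  -81.6 -143.4] d [0.3542 0.491  1.    ]
(43, 135) tool ray o [  -0.5  -81.6 -143.4] d [-0.3628  0.5991  1.    ]
(750, 135) tool ray o [  -0.5  -81.6 -143.4] d [0.3745 0.5999 1.    ]
(232, 245) tool ray o [  -0.5  -81.6 -143.4] d [-0.1707  0.7309  1.    ]
(545, 245) tool ray o [  -0.5  -81.6 -143.4] d [0.1645 0.7308 1.    ]
```

```bash
cat >> h.py <<'E'
C0=np.array([504.8,253.2,0]); cy=np.radians(71.6)
U=np.array([np.sin(cy),-np.cos(cy),0]); V=np.array([np.cos(cy),np.sin(cy),0])
def ax(L=73):
    s=sense(); T=T_tool(s); a=T@np.array([-0.4,0,-15.7,1]); a=a[:3]; r=a-C0
    u,v,z=r@U,r@V,a[2]; print('axis u %.1f v %.1f z %.1f'%(u,v,z),'yaw err %.2f'%(s['tcp_rot'][2]-71.6),'tilt',s['tcp_rot'][:2].round(2),'F',s['ft_force'].round(1))
    return T,u,v,z
def axplan(u,v,z):
    T,u0,v0,z0=ax(); d=(u-u0)*U+(v-v0)*V+np.array([0,0,z-z0]); t=T[:3,:3].T@d; print('tool units',(t/20).round(3),'turn',round(-np.radians(71.6-sense()['tcp_rot'][2])/.08,3))
E
python3 - <<'E'
from h import *
axplan(15,0,100)
for al in (50,40,30,20,10,5,0): 
    a=np.radians(al); print(al, round(63-73*np.cos(a),1), round(34+73*np.sin(a)+4.5*np.cos(a),1))
E
```

```text
axis u 16.0 v -2.2 z 159.4 yaw err -0.61 tilt [-178.34    1.4 ] F [-0.4  0.2 -1.5]
tool units [0.182 0.037 2.966] turn -0.133
50 16.1 92.8
40 7.1 84.4
30 -0.2 74.4
20 -5.6 63.2
10 -8.9 51.1
5 -9.7 44.8
0 -10.0 38.5
```

```bash
python3 -m pendant '[[[0.07,0,0.2,-0.1],[0.05,0,0.4,0],[0,0,0.5,0],[0,0,0.5,0],[0,0,0.3,0],[0,0,0.2,0],[0,0,0.1,0],[0,0,0,0],[0,0,0,0],[0,0,0,0]]]' - 20
python3 - <<'E'
from h import *
axplan(15,0,97)
E
```

```text
time: 28.12
tool_pos: [516.6, 247.8, 92.9]
tcp_rot: [-178.2, 1.5, 71.5]
ft_force: [0.3, 0.1, -2.1]
finger_gap: 59.6
axis u 13.4 v -1.4 z 108.6 yaw err -0.08 tilt [-178.19    1.5 ] F [ 0.3  0.1 -2.1]
tool units [0.087 0.099 0.576] turn -0.018
```

```bash
python3 -m pendant '[[[0.06,0.06,0.1,0],[0,0,0.15,0],[0,0,0.15,0],[0,0,0.1,0],[0,0,0,0],[0,0,0,0],[0,0,0,0],[0,0,0,0],[0,0,0,0],[0,0,0,0]]]' - 20
python3 - <<'E'
from h import *
axplan(15,0,92)
im=snapshot('scene');crop(im,300,130,130,100,5,'s19.png')
im=snapshot('wrist');crop(im,200,140,250,140,3.2,'w19.png')
E
```

```text
time: 28.95
tool_pos: [519.3, 248.9, 83.8]
tcp_rot: [-178.3, 1.4, 71.5]
ft_force: [0.2, 0.4, -1.3]
finger_gap: 59.2
axis u 15.6 v 0.5 z 99.5 yaw err -0.09 tilt [-178.35    1.37] F [ 0.2  0.4 -1.3]
tool units [-0.016 -0.017  0.376] turn -0.02
```

View pics/s19.png

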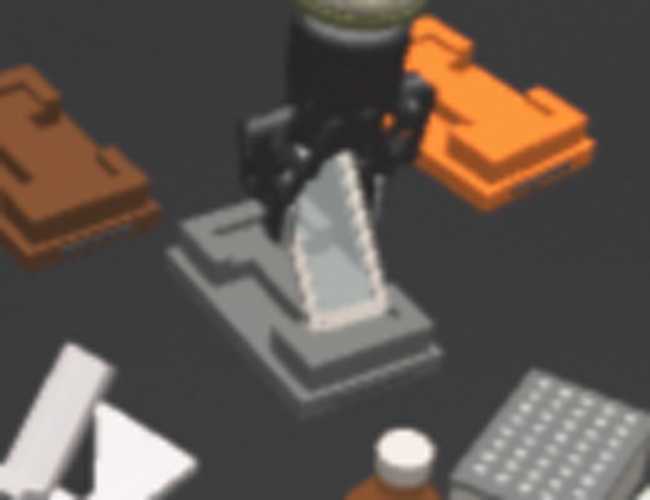

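View pics/w19.png

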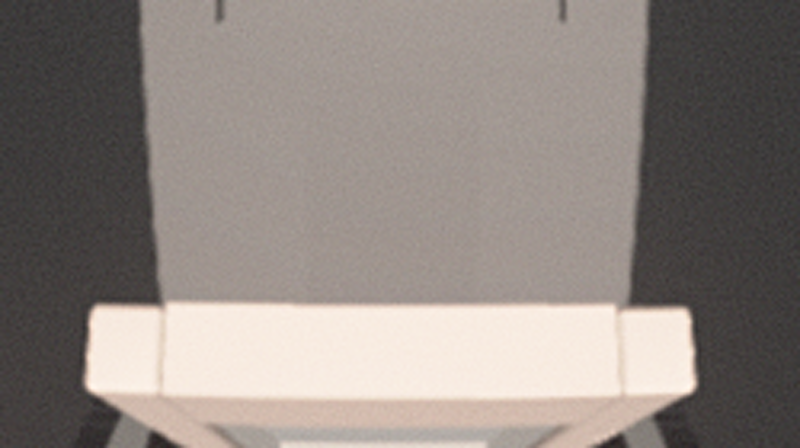

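```bash
python3 -m pendant '[[[-0.02,0,0.1,0],[0,0,0.1,0],[0,0,0.1,0],[0,0,0.1,0],[0,0,0.1,0],[0,0,0,0],[0,0,0,0],[0,0,0,0],[0,0,0,0],[0,0,0,0]]]' - 20
python3 - <<'E'
from h import *
axplan(8,0,85)
im=snapshot('scene');crop(im,300,130,130,100,5,'s20.png')
E
```

```text
time: 29.88
tool_pos: [519.0, 248.8, 77.2]
tcp_rot: [-178.4, 1.3, 71.5]
ft_force: [-0.6, 0.7, 2.2]
finger_gap: 59.5
axis u 15.3 v 0.3 z 92.9 yaw err -0.08 tilt [-178.38    1.33] F [-0.6  0.7  2.2]
tool units [-0.006 -0.355  0.408] turn -0.018
```

View pics/s20.png

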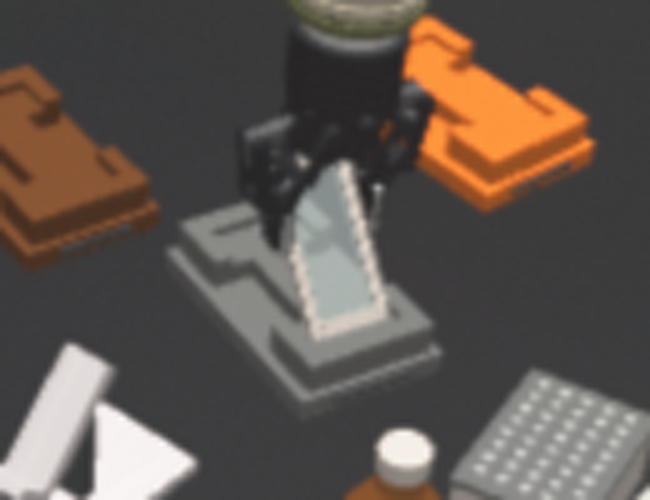

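```bash
python3 -m pendant '[[[0,-0.14,0.14,0],[0,-0.14,0.14,0],[0,-0.13,0.15,0],[0,-0.11,0.16,0],[0,-0.11,0.17,0],[0,-0.1,0.17,0],[0,0,0,0],[0,0,0,0],[0,0,0,0],[0,0,0,0]]]' - 20
python3 - <<'E'
from h import *
axplan(0.5,0,74)
im=snapshot('scene');crop(im,300,130,130,100,5,'s21.png')
E
```

```text
time: 30.77
tool_pos: [505.6, 253.0, 63.3]
tcp_rot: [-178.7, 1.3, 71.5]
ft_force: [-0.6, -0.9, 1.9]
finger_gap: 59.5
axis u 1.2 v 0.0 z 79.0 yaw err -0.14 tilt [-178.65    1.31] F [-0.6 -0.9  1.9]
tool units [ 0.005 -0.03   0.251] turn -0.03
```

View pics/s21.png

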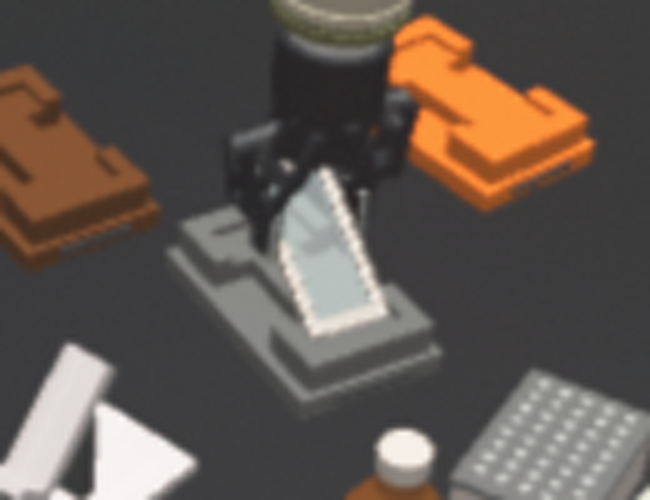

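```bash
python3 -m pendant '[[[0,-0.06,0.17,0],[0,-0.06,0.18,0],[0,-0.05,0.18,0],[0,-0.04,0.18,0],[0,-0.03,0.18,0],[0,-0.03,0.18,0],[0,-0.02,0.15,0],[0,0,0,0],[0,0,0,0],[0,0,0,0]]]' - 20
python3 - <<'E'
from h import *
axplan(-7.5,0,51)
im=snapshot('scene');crop(im,300,130,130,100,5,'s22.png')
s=sense();np.save('T22.npy',T_tool(s))
im=snapshot('wrist');cv2.imwrite('pics/w22.png',im[:,:,::-1])
E
```

```text
time: 31.65
tool_pos: [497.3, 256.6, 39.0]
tcp_rot: [-178.4, 1.2, 71.5]
ft_force: [-1.6, 1.2, 2.6]
finger_gap: 59.7
axis u -7.7 v 0.8 z 54.7 yaw err -0.12 tilt [-178.41    1.23] F [-1.6  1.2  2.6]
tool units [-0.034  0.017  0.187] turn -0.027
```

View pics/s22.png

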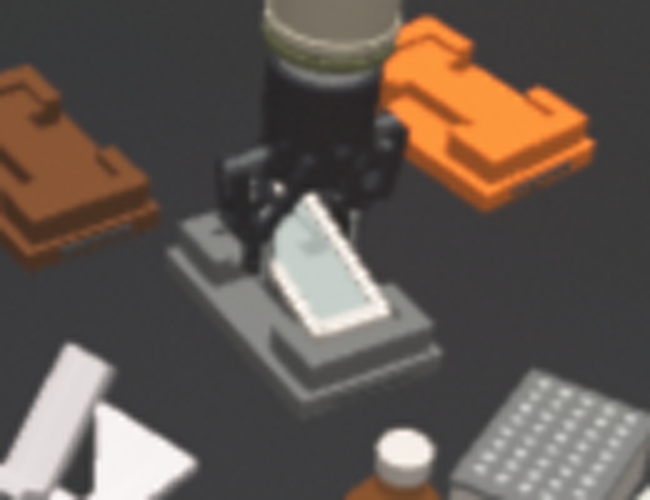

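View pics/w22.png

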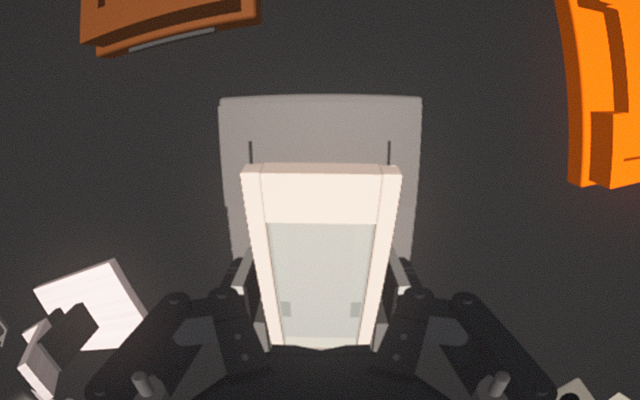

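```bash
python3 - <<'E'
from h import *
im=cv2.imread('pics/w22.png')[:,:,::-1]; crop(im,215,90,210,270,2.2,'w22c.png')
T=np.load('T22.npy');Ti=np.linalg.inv(T)
def dr(p):
    o,d=ray('wrist',p,T); return Ti[:3,:3]@d, o
def pair(a,b):
    da,o=dr(a);db,_=dr(b); da=da/da[2];db=db/db[2]; s=60/np.linalg.norm(da-db)
    m=(da+db)/2*s+Ti[:3,:3]@o+Ti[:3,3]; w=(T@np.r_[m,1])[:3]; r=w-C0; print('tool',m.round(1),'u %.1f v %.1f z %.1f'%(r@U,r@V,w[2]))
pair((242.5,166),(401,166.5)); pair((244.5,175.5),(400,176)); pair((272,346.5),(374.5,347))
# predicted proj of top upper-edge for angles
for al in (10,13,20,25,30):
    a=np.radians(al); ua=-7.7;za=54.7;k=57
    for n in (4.5,-4.5):
        P=[C0+U*(ua-k*np.cos(a)+n*np.sin(a))+V*(0.8+v)+np.array([0,0,za+k*np.sin(a)+n*np.cos(a)]) for v in(-30,30)]
        print(al,n,proj('wrist',P,T).round(0).tolist())
E
```

```text
tool [  0.1 -56.  -31.4] u -63.3 v 1.7 z 72.0
tool [  0.3 -52.  -30.1] u -59.2 v 1.9 z 70.6
tool [  1.3  54.3 -15. ] u 46.6 v 2.2 z 52.6
10 4.5 [[243.0, 165.0], [397.0, 165.0]]
10 -4.5 [[248.0, 157.0], [393.0, 157.0]]
13 4.5 [[241.0, 169.0], [399.0, 169.0]]
13 -4.5 [[246.0, 159.0], [394.0, 160.0]]
20 4.5 [[237.0, 179.0], [402.0, 180.0]]
20 -4.5 [[242.0, 166.0], [398.0, 166.0]]
25 4.5 [[234.0, 188.0], [405.0, 189.0]]
25 -4.5 [[239.0, 173.0], [400.0, 173.0]]
30 4.5 [[231.0, 199.0], [407.0, 200.0]]
30 -4.5 [[236.0, 181.0], [403.0, 181.0]]
```

View pics/w22c.png

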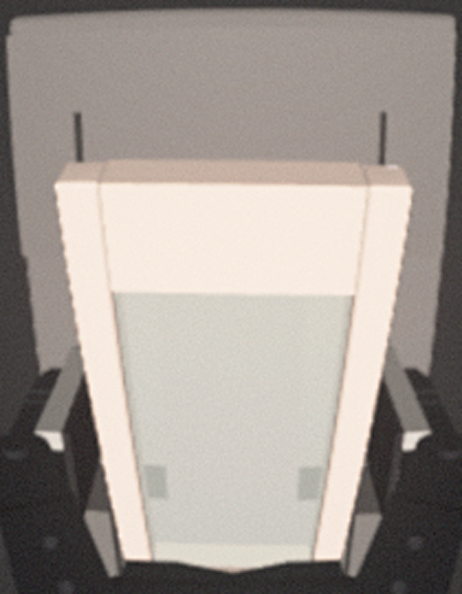

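```bash
python3 -m pendant '[[[-0.05,0,0.1,0],[-0.02,-0.01,0.15,0],[0,-0.01,0.15,0],[0,0,0.15,0],[0,0,0.1,0],[0,0,0,0],[0,0,0,0],[0,0,0,0],[0,0,0,0],[0,0,0,0]]]' - 20
python3 - <<'E'
from h import *
axplan(-8,-0.7,38.5)
im=snapshot('scene');crop(im,300,130,130,100,5,'s23.png')
s=sense();np.save('T23.npy',T_tool(s))
im=snapshot('wrist');cv2.imwrite('pics/w23.png',im[:,:,::-1]);crop(im,200,70,240,290,2,'w23c.png')
E
```

```text
time: 32.58
tool_pos: [496.8, 255.6, 25.2]
tcp_rot: [-178.5, 1.1, 71.5]
ft_force: [-2.2, 0.4, 1.0]
finger_gap: 59.5
axis u -7.9 v -0.3 z 40.9 yaw err -0.12 tilt [-178.48    1.13] F [-2.2  0.4  1. ]
tool units [-0.017 -0.     0.12 ] turn -0.027
```

View pics/s23.png

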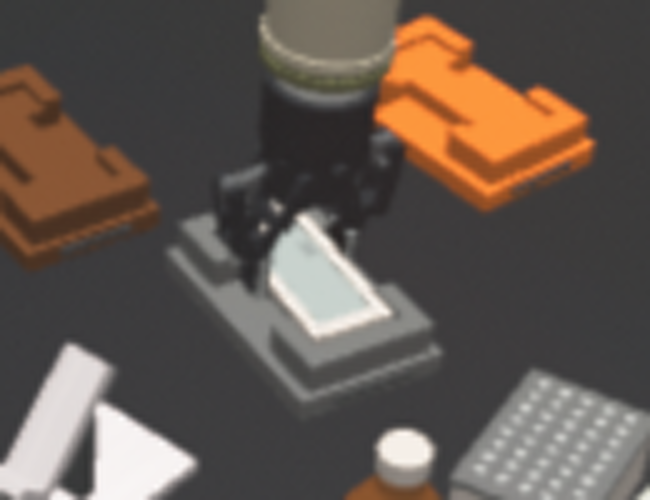

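View pics/w23c.png

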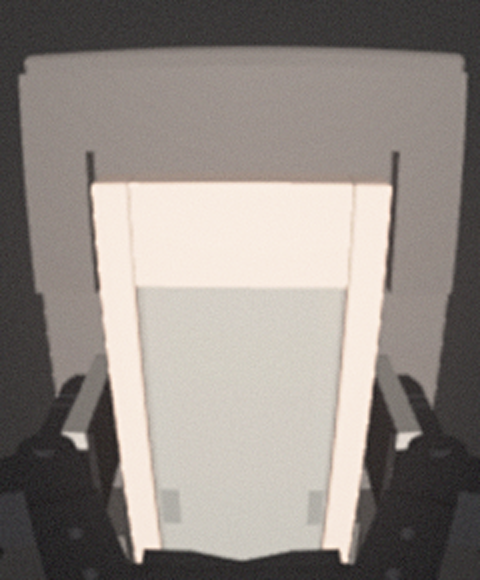

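```bash
python3 - <<'E'
from h import *
T=np.load('T23.npy')
for p,z in [((200+93/2,70+183/2),45),((200+391/2,70+184/2),45),((200+88/2,70+152/2),41),((200+397/2,70+152/2),41)]:
    r=atz('wrist',p,z,T)-C0; print('u %.1f v %.1f'%(r@U,r@V))
E
```

```text
u -62.8 v -31.3
u -62.7 v 31.3
u -68.9 v -33.2
u -69.0 v 33.2
```

```bash
python3 -m pendant '[[[0,-0.03,0.08,0],[0,-0.03,0.08,0],[0,0,0.05,0],[0,0,0,0],[0,0,0,0],[0,0,0,0],[0,0,0,0],[0,0,0,0],[0,0,0,0],[0,0,0,0]]]' - 20
python3 - <<'E'
from h import *
axplan(-8,-0.3,38.5)
s=sense();T=T_tool(s)
im=snapshot('wrist');cv2.imwrite('pics/w24.png',im[:,:,::-1]);crop(im,200,70,240,290,2,'w24c.png')
E
```

```text
time: 33.52
tool_pos: [496.3, 255.8, 21.0]
tcp_rot: [-178.6, 1.1, 71.5]
ft_force: [-1.7, 0.6, 1.9]
finger_gap: 59.5
axis u -8.5 v -0.3 z 36.7 yaw err -0.14 tilt [-178.58    1.1 ] F [-1.7  0.6  1.9]
tool units [-0.     0.02  -0.092] turn -0.03
```

View pics/w24c.png

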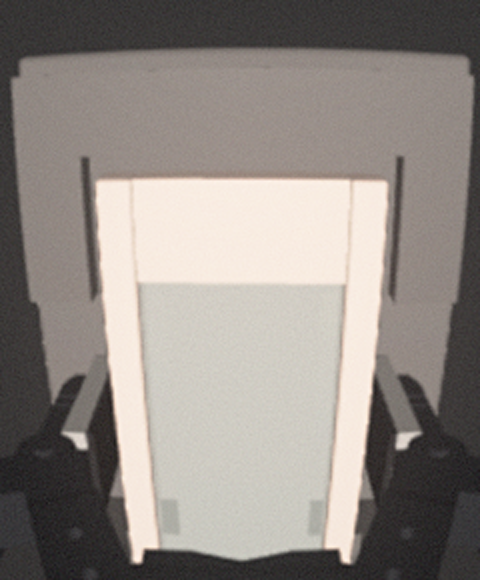

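```bash
python3 - <<'E'
from h import *
T=T_tool()
for z in (41,43,45,47,49):
    a=atz('wrist',(200+97/2,70+180/2),z,T)-C0;b=atz('wrist',(200+387.5/2,70+180/2),z,T)-C0
    print(z,'u %.1f v %.1f %.1f w %.1f'%(a@U,a@V,b@V,b@V-a@V))
for p in [(200+83/2,70+157/2),(200+403/2,70+157/2)]:
    r=atz('wrist',p,41,T)-C0; print('rim u %.1f v %.1f'%(r@U,r@V))
E
```

```text
41 u -64.1 v -30.4 30.4 w 60.7
43 u -64.5 v -29.8 29.9 w 59.8
45 u -64.8 v -29.3 29.5 w 58.8
47 u -65.2 v -28.8 29.0 w 57.8
49 u -65.6 v -28.3 28.6 w 56.9
rim u -69.1 v -33.2
rim u -69.1 v 33.5
```

```bash
python3 -m pendant '[[[0,0,0.02,0],[0,0,0,0],[0,0,0,0],[0,0,0,0],[0,0,0,0],[0,0,0,0],[0,0,0,0],[0,0,0,0],[0,0,0,0],[0,0,0,0]]]' 1
python3 - <<'E'
from h import *
ax()
im=snapshot('wrist');crop(im,200,70,240,290,2,'w25c.png')
E
```

```text
time: 34.4
tool_pos: [495.9, 254.8, 19.6]
tcp_rot: [-178.5, 1.2, 71.4]
ft_force: [-0.3, -0.9, 0.0]
finger_gap: 85.2
axis u -8.5 v -1.3 z 35.3 yaw err -0.17 tilt [-178.54    1.19] F [-0.3 -0.9  0. ]
```

View pics/w25c.png

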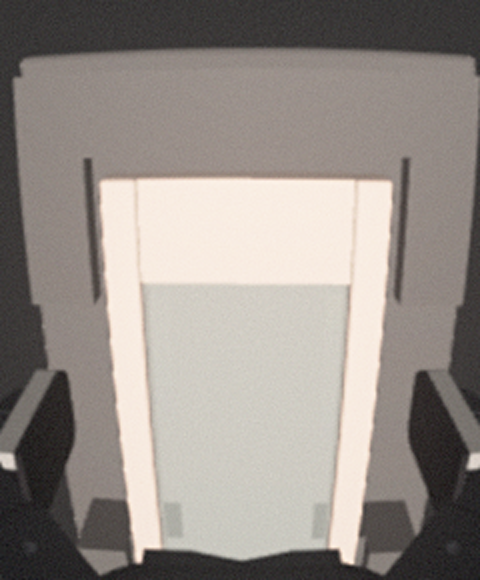

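Released and resting. Raise straight up and inspect.

```bash
python3 -m pendant '[[[0,0,-0.2,0],[0,0,-0.4,0],[0,0,-0.7,0],[0,0,-1,0],[0,0,-1,0],[0,0,-1,0],[0,0,-1,0],[0,0.2,-1,0],[0,0.4,-0.8,0],[0,0.4,-0.5,0]]]';python3 -m pendant '[[[0,0.4,-0.3,0],[0,0.4,0,0],[0,0.2,0,0],[0,0,0,0],[0,0,0,0],[0,0,0,0],[0,0,0,0],[0,0,0,0],[0,0,0,0],[0,0,0,0]]]'
python3 - <<'E'
from h import *
s=sense();np.save('T26.npy',T_tool(s));im=snapshot('wrist');cv2.imwrite('pics/w26.png',im[:,:,::-1]);crop(im,245,30,150,210,3,'w26c.png')
im=snapshot('scene');cv2.imwrite('pics/s26.png',im[:,:,::-1]);crop(im,180,130,250,180,3.2,'s26c.png')
E
```

```text
time: 35.28
tool_pos: [516.8, 249.9, 180.3]
tcp_rot: [-178.3, 1.4, 71.5]
ft_force: [-0.4, -0.1, 0.3]
finger_gap: 85.7
time: 36.12
tool_pos: [537.6, 243.5, 189.8]
tcp_rot: [-178.5, 1.2, 71.5]
ft_force: [-0.5, -0.2, 0.9]
finger_gap: 85.4
```

View pics/w26.png

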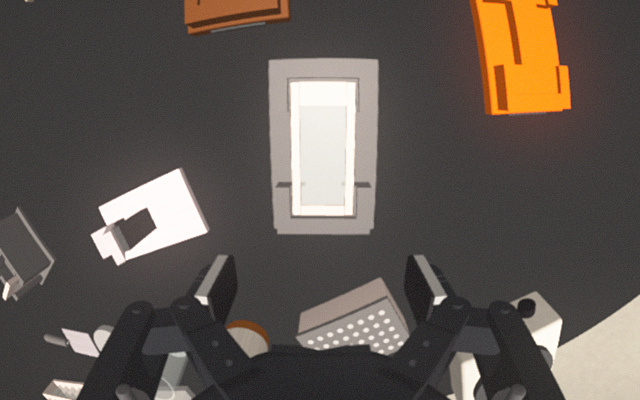

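View pics/s26c.png

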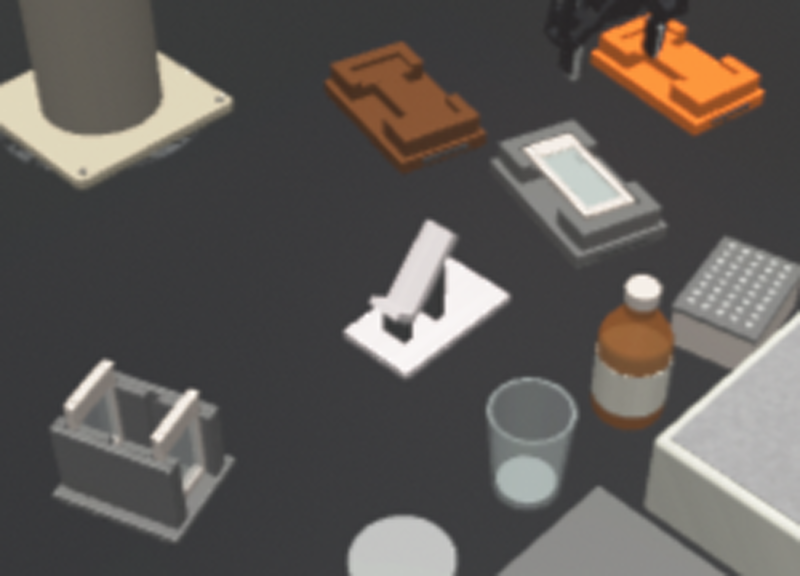

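View pics/w26c.png

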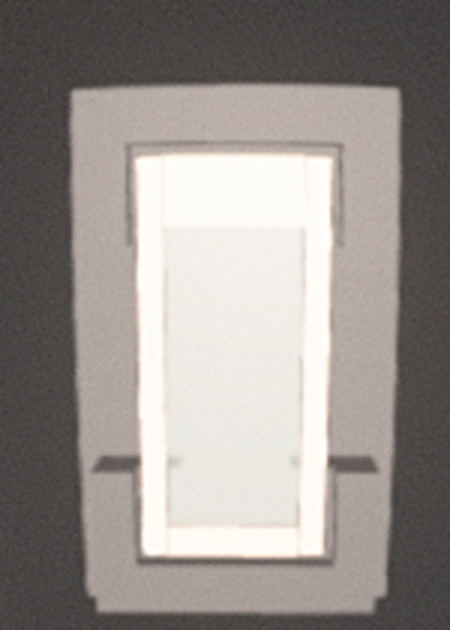

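The cassette lies flat inside the recess with a gap all round. Both short cassettes stand in their slots, and the stand, bottle, beaker and dish are where they were. Handing in.

```bash
python3 -c "
from h import *
s=sense();print(s['time'],s['ft_force']);print(hand_in())"
```

```text
36.2167 [-0.23628779  0.0660943  -0.31523979]
the job is handed in; nothing more can be done
None
```

I moved the tall cassette from the rack to the stand and let go of it there. I then took it again, laid it in the grey carrier's recess and released it. The job was handed in at 36.2 s.

- **Rack to stand:** I gripped the cassette by its long edges, lifted it out and swung it over onto the slope with its lower edge on the ledge. Released and open, the wrist view showed it resting on the ledge at about 40° and level. It sat about 2 mm off the stand's centre line.
- **Stand to carrier:** I gripped it again near its middle and set its lower end on the recess floor. I then lowered it flat with the lower end held in the recess and pressed it down lightly before opening the fingers.
- **Last checks:** Just before I let go, the cassette's upper face measured about 43 mm high, which is what it should be when fully down. In the pictures after release it lies inside the recess with a gap all round. Both short cassettes are still in their slots, and the bottle, beaker and dish look unmoved. I did not check the tip box and spatula closely at the end. The gripper ended open and clear, with about 0 N on the wrist.
- **Disagreements:** My estimate of the grip height read about 2 mm low once the cassette was flat, so I relied on the picture measurement instead. The tool also drifted 1–2° from vertical during the moves, which did no visible harm.

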